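Refill the sweet jar and snap its lid shut

ROBOT

A 6-joint arm with a two-finger parallel gripper is mounted at the origin on the work surface. World frame = base frame: x ahead of the robot, y to its left, z up, the work surface at z = 0. Lengths are in m, angles in rad, forces in N, time in s.
With the tool pointing down it reaches from about 0.35 to 0.975 m from the base axis. Payload 4.9 kg.
Tool frame: the origin (TCP) lies midway between the tips of the shut fingers; the grasp point (between the pads) lies ctrl.tcp_to_grasp behind it (ctrl.tcp_to_grasp is the distance from the TCP to the grasp point, in m); z points along the fingers, y is the direction in which the jaws open and shut (so a half turn about z gives the same grasp; the last joint's range is limited). The gripper opens to 85 mm and grips with 20 to 120 N. Pads are 22 mm wide; open, the fingers measure 114 mm over their backs; the gripper's body (76 mm by 85 mm) begins 54 mm behind the grasp point. The pads swing forward as they close: fully open they stand 13 mm farther back than shut.
Start: joints at [-1.285, 0.053, 1.613, -0, 1.476, -0.119], TCP at [0.246, -0.574, 0.231] pointing down, gripper open.
Joint ranges: [-3.01, 3.01], [-1.01, 2.22], [0.06, 2.58], [-1.02, 4.17], [0.09, 2.62], [-3.14, 3.14]. Speed limits (rad/s): [2.57, 2.57, 3.14, 3.14, 3.14, 3.14].

INTERFACE

Orientations are given as a rotation vector (axis times angle).
In Python, from station import ctrl, get_image, calibration, finish_job, models gives the robot as it stands.
- The arm moves only by the shell command python3 -m creep 'ROWS' [FORCE]. ROWS is JSON, a list of rows, each a list of 7 numbers: the opening, from 0 (shut) to 1 (fully open), then the shift along the tool's x, y, z in m, then the turn, a rotation vector about the tool's x, y, z in degrees. A call has 1 to 20 rows; each row shifts and turns the commanded pose from where the row before left it, along the tool's axes as they then stand; what a row does not reach is not made up. A row lasts 1/10 s, in which the tool goes at most 50 mm and 8.59 degrees, less where a joint would pass 70% of its speed; a pose out of reach is approached as far as the arm can. A call with a gripper value outside its range is refused whole. The fingers move at their own pace and stop on an object; FORCE is the grip in N (left out, the last holds). Time passes only in rows, so rows that do not move let the fingers close. It gives the time, the measured TCP pose, the force and the opening at its end, in the units of the state.
- ctrl.get_obs(): the state, without advancing time (a new reading comes with each control period).
- get_image(name): name is "scene" or "side" or "wrist"; returns the picture (400x640x3 uint8, red, green, blue); there is no depth.
- calibration(name): a dict with "mtx" (3x3 intrinsics, pixels), "R" (3x3) and "t" (3): a world point X has camera coordinates R X + t. Camera axes: x right, y down, z forward; pixel columns grow to the right and rows downward; lengths in m; the calibration is good to about 2 mm. A picture is of the moment at which its call begins: read the wrist's pose just before it. calibration takes no time and is no camera call; for the wrist camera it gives the pose at the moment of the call.
- finish_job(): hands the job in, once; it reports no verdict.
Trained networks look in the newest picture that a camera, given by its name, has taken for a name from the list of things; names that differ only in an ending like _2 or _b are one class to them, and where a whole thing is asked for, a point or a joint stands for the part that bears it (a point fixed in the world has none). Each returns a list of dicts, best first, with "conf" (0 to 1); they miss things now and then, are a little off and sometimes report something else, mostly with a low value. They report only what shows in the picture. A call takes as long as a camera call.
- models.search_frame(camera, name): "extent" ([left, top, right, bottom] in pixels, round what is visible of it).
The state is a dict: "t": time; "q": joint angles; "dq": joint speeds; "effort": joint torques, N m; "tool_pos": TCP position; "tool_rot": TCP orientation; "contact_force": force on the tool from outside, world axes, zero at the start; "wrist_torque": the same for the moment, N m; "opening": finger opening in m.
Only numpy, scipy, OpenCV 4.12 (cv2) and the standard library are available. Lean on these libraries where they do the work, as an engineer would, in place of code of your own. Each camera call takes 0.05 s, during which the arm holds its last target. There are 200 camera calls.

TASK

Tip all six boiled sweets from the steel cup into the small glass jar and stand the empty cup upright back on the cart. Then put the aluminium lid on the jar and press it straight down until it clicks home, and finish while still pressing down on the closed lid: do not let go. Leave the pill organizer, mug, pill bottles and pill splitter where they are.

Things in the scene. Friction and masses are not known exactly. Their poses are not given: they have to be found in the camera images.
- cup_mid (a point): Half-way up (36 mm) on the axis (z) of a loose round stainless steel cup without handle, 72 mm tall, straight-sided and 57 mm in diameter up to 46 mm, from there flaring to 66 mm at the rim, wall 2 mm, about 90 g. It stands upright on the cart and holds the six sweets, which reach to about 25 mm below its rim.
- sweet0_center (a point): Centre of a hard round boiled sweet, 24 mm in diameter, about 10 g, one of six in the cup at the start.
- sweet1_center (a point): Centre of a hard round boiled sweet, 24 mm in diameter, about 10 g, one of six in the cup at the start.
- sweet2_center (a point): Centre of a hard round boiled sweet, 24 mm in diameter, about 10 g, one of six in the cup at the start.
- sweet3_center (a point): Centre of a hard round boiled sweet, 24 mm in diameter, about 10 g, one of six in the cup at the start.
- sweet4_center (a point): Centre of a hard round boiled sweet, 24 mm in diameter, about 10 g, one of six in the cup at the start.
- sweet5_center (a point): Centre of a hard round boiled sweet, 24 mm in diameter, about 10 g, one of six in the cup at the start.
- jar: Loose round clear glass jar, no handle, standing open and empty on the cart, about 280 g; origin at the centre of its underside, z up. 88 mm tall to its rim; body 86 mm in diameter up to 58 mm, sloping in to a neck 70 mm in diameter from 69 mm up; mouth 64 mm wide inside, inner floor at 6 mm.
- jar_rim (a point): Centre of the jar's mouth, 88 mm up. A bead 76 mm in diameter rings the neck 6 mm below the rim. Tongues in the lid snap over it, at any yaw: set on centred, the lid stops about 8 mm too high; pushed with some 8 to 12 N the force then drops sharply (the click) and it falls home on the rim, its knob point 112 mm above the jar's underside. It stays on.
- lid_grip (a point): Point in the knob of the jar's loose aluminium lid, on its axis (z): 37 mm above the skirt's lower edge, 22 mm above the flat top, 6 mm below the knob's top. The lid lies on the cart knob up, about 70 g: 83 mm in diameter, flat top 15 mm above the skirt's lower edge, knob 22 mm in diameter and 28 mm tall in the middle.
- organizer: Grey four-row pill organizer, 132 x 206 mm, 27 mm tall, origin at the centre of its underside, long side along its y. Bystander.
- mug: White ceramic mug, 82 mm in diameter, 95 mm tall, handle at its +y reaching 78 mm from the axis; origin at the centre of its underside. Bystander.
- bottle_a: Larger closed blue pill bottle with white cap, 50 mm in diameter, 88 mm tall, origin at the centre of its underside. Bystander.
- bottle_b: Smaller closed blue pill bottle with white cap, 42 mm in diameter, 74 mm tall, origin at the centre of its underside. Bystander.
- splitter: Chrome pill splitter, 88 x 42 mm, about 33 mm tall, cover ajar, origin at the centre of its underside. Bystander.

How it is judged:
By the outcome, as a careful person would: the job done as asked, in the order asked, and still so for the second after the job is handed in, while the arm keeps its last pose, push and grip.
It also fails if it takes over 72 s, if anything falls off the work surface, if the arm or the gripper's body presses on something with over 40 N, if the wrist force passes 120 N, or if a joint passes its speed limit or range.

## Working session

There is one attempt and no reset: what is moved stays moved. The work goes in short steps, Python scripts to look and compute and a shell command to move; the robot and the scene stay as the last step left them, time stands still between calls to the robot, and variables do not carry over. Pictures are saved under pics/ and viewed, about 8 in all and at most 12, crops included, and the job is handed in when it is done.

```bash
mkdir -p pics; ls; cat > h.py <<'E'
import numpy as np, cv2
from station import ctrl, get_image, calibration, finish_job, models
def save(cam,fn,crop=None,s=1):
    im=get_image(cam)[:,:,::-1]
    if crop: l,t,r,b=crop; im=im[t:b,l:r]
    cv2.imwrite('pics/'+fn,cv2.resize(im,None,fx=s,fy=s)); 
def ray(c,uv):
    K,R,t=c['mtx'],np.array(c['R']),np.array(c['t'])
    d=R.T@np.linalg.solve(K,[uv[0],uv[1],1.]); return -R.T@t,d/np.linalg.norm(d)
def atz(c,uv,z):
    o,d=ray(c,uv); return o+d*(z-o[2])/d[2]
def proj(c,X):
    p=np.array(c['mtx'])@(np.array(c['R'])@np.array(X,float)+np.array(c['t'])); return p[:2]/p[2]
def tri(rs):
    A=sum(np.eye(3)-np.outer(d,d) for o,d in rs); b=sum((np.eye(3)-np.outer(d,d))@o for o,d in rs); return np.linalg.solve(A,b)
E
python3 - <<'E'
from h import *
print(ctrl.tcp_to_grasp); o=ctrl.get_obs(); print(o)
for c in ("scene","side","wrist"):
    save(c,c+'0.png'); k=calibration(c); print(c,k['mtx'].tolist(),np.round(-np.array(k['R']).T@k['t'],3))
    for n in ("cup_mid","jar","lid_grip","sweet0_center","organizer","mug","bottle_a","splitter"):
        for r in models.search_frame(c,n)[:2]: print(n,np.round(r['extent']),round(r['conf'],2))
a=cv2.imread('pics/scene0.png');b=cv2.imread('pics/side0.png')
print(ctrl.get_obs()['t'])
E
```

```text
pics
0.0187
{'t': 0.0, 'q': array([-1.28503136e+00,  5.33720651e-02,  1.61430050e+00,  1.80280296e-05,
        1.47600125e+00, -1.18991051e-01]), 'dq': array([ 0.00128138, -0.00180871, -0.00014546,  0.00052287, -0.00092734,
        0.00021369]), 'effort': array([ 9.18572441e-04, -3.93681765e+01, -3.70175278e+01,  1.36813441e-07,
        7.16357521e-03,  3.40142698e-06]), 'tool_pos': array([ 0.24595409, -0.57389009,  0.23004971]), 'tool_rot': array([-3.07544451e+00, -6.31038336e-01,  2.44031918e-04]), 'contact_force': array([-1.02326034, -0.33111633,  0.65471765]), 'wrist_torque': array([ 0.04574374, -0.04944515,  0.00640044]), 'opening': 0.08586800368199476}
scene [[368.19315326869656, 0.0, 313.8429875701599], [0.0, 368.19315326869656, 200.05126583177628], [0.0, 0.0, 1.0]] [0.982 0.377 0.67 ]
cup_mid [334. 194. 361. 236.] 0.92
jar [417. 256. 473. 314.] 0.95
lid_grip [235. 158. 262. 181.] 0.92
organizer [236. 230. 344. 332.] 0.73
mug [401. 306. 470. 387.] 0.8
bottle_a [185. 156. 212. 192.] 0.93
bottle_a [396. 199. 420. 234.] 0.57
splitter [303. 160. 329. 188.] 0.65
side [[514.4990023189828, 0.0, 311.4014417811255], [0.0, 514.4990023189828, 199.82441237985012], [0.0, 0.0, 1.0]] [0.295 0.754 1.01 ]
cup_mid [312. 218. 337. 252.] 0.86
cup_mid [322. 226. 332. 233.] 0.52
jar [249. 298. 294. 352.] 0.64
lid_grip [338. 141. 364. 164.] 0.89
sweet0_center [312. 218. 335. 254.] 0.49
organizer [205. 180. 286. 259.] 0.74
mug [180. 287. 231. 352.] 0.93
bottle_a [325. 265. 347. 298.] 0.71
bottle_a [308. 110. 322. 147.] 0.61
splitter [358. 196. 394. 209.] 0.75
splitter [307. 109. 319. 144.] 0.15
wrist [[340.6002416648756, 0.0, 320.2748273508222], [0.0, 340.6002416648756, 204.60492716246446], [0.0, 0.0, 1.0]] [ 0.312 -0.548  0.373]
1.35
```

View pics/scene0.png

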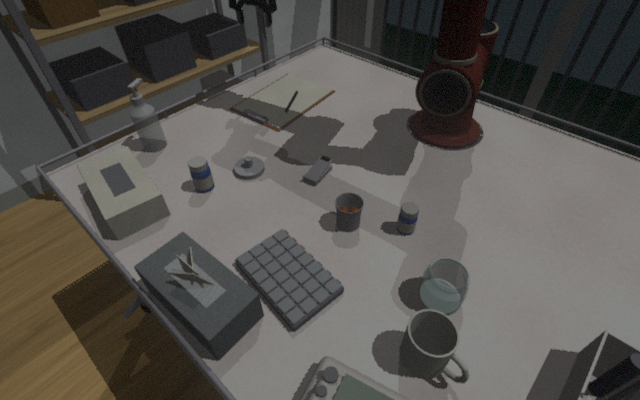

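View pics/side0.png

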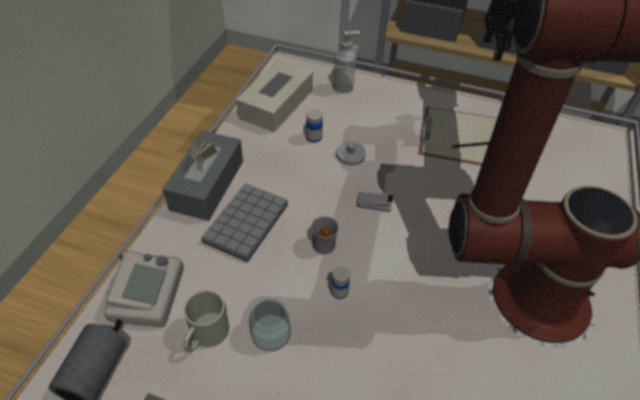

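The scene view shows the cup at about (348,212), the jar at (444,287), the lid at (249,168), and the small bottle at (407,217). The side view shows the cup at (324,235), the jar at (270,325), and the lid at (351,153). They match the network boxes. Next I fit the solids to the boxes.

```bash
cat >> h.py <<'E'
from scipy.optimize import least_squares
PROF={'cup':[(.0285,0),(.0285,.046),(.033,.072)],'jar':[(.043,0),(.043,.058),(.035,.069),(.038,.082),(.035,.088)],
 'lid':[(.0415,0),(.0415,.015),(.011,.015),(.011,.043)],'botA':[(.025,0),(.025,.088)],'botB':[(.021,0),(.021,.074)]}
def bbox(c,p,X):
    a=np.linspace(0,2*np.pi,60); P=np.array([proj(c,[X[0]+r*np.cos(t),X[1]+r*np.sin(t),X[2]+z]) for r,z in PROF[p] for t in a])
    return np.r_[P.min(0),P.max(0)]
def fit(p,obs,x0=(.6,0,0)):
    f=lambda X:np.concatenate([bbox(c,p,X)-e for c,e in obs])
    s=least_squares(f,x0,loss='soft_l1',x_scale=.05); return s.x,np.round(s.fun,1)
E
python3 - <<'E'
from h import *
S,D=calibration('scene'),calibration('side')
O={'cup':([334,194,361,236],[312,218,337,252]),'jar':([417,256,473,314],[249,298,294,352]),'lid':([235,158,262,181],[338,141,364,164]),
'botA':([190,156,214,192],[305,110,323,142]),'botB':([396,199,420,234],[329,265,350,298])}
for k,(a,b) in O.items(): x,r=fit(k,[(S,a),(D,b)]); print(k,np.round(x,4),r)
print(atz(D,(310,355),0),'splitter',atz(S,(316,174),.015),atz(D,(376,202),.015),'mug',atz(S,(432,330),.09),atz(D,(206,306),.09),'org',[atz(S,p,.027)[:2].round(3) for p in((282,231),(343,288),(293,326),(236,265))])
E
```

```text
cup [ 0.511   0.0254 -0.0105] [-1.3  0.8  0.7 -1.4 -1.6 -0.9  1.3  3.6]
jar [0.5344 0.291  0.0021] [ 1.6 -1.1 -1.2  0.9  1.1 -0.5 -1.4  0.6]
lid [ 0.5435 -0.3065 -0.0069] [-3.3 -1.4  0.3  0.  -2.   0.4  1.3  1.2]
botA [ 6.649e-01 -3.313e-01  5.000e-04] [-2.3 -0.7  1.4  1.7  0.2 -1.4  0.2  1.5]
botB [0.4348 0.1417 0.0062] [ 0.1  0.2  0.3  0.8  0.3 -1.5  0.2  0.1]
[0.44302915 0.30754853 0.        ] splitter [ 0.44191761 -0.13695006  0.015     ] [ 0.42425359 -0.13838979  0.015     ] mug [0.65930682 0.32466312 0.09      ] [0.66222789 0.32243377 0.09      ] org [array([ 0.647, -0.052]), array([0.666, 0.145]), array([0.789, 0.128]), array([ 0.776, -0.056])]
```

```bash
python3 - <<'E'
from h import *
from scipy.spatial.transform import Rotation as R
print([a for a in dir(ctrl) if not a.startswith('_')])
o=ctrl.get_obs(); print(R.from_rotvec(o['tool_rot']).as_matrix().round(3))
E
python3 -m creep '[[1,0,0,-0.02,0,0,0],[1,0,0,-0.05,0,0,0]]' 
python3 -c "
from h import *;o=ctrl.get_obs();print(o['t'],o['q'].tolist(),o['tool_pos'].tolist(),o['tool_rot'].tolist())"
```

```text
['MotionError', 'get_obs', 'tcp_to_grasp']
[[ 0.919  0.394  0.   ]
 [ 0.394 -0.919  0.   ]
 [ 0.    -0.    -1.   ]]
t: 1.55
tool_pos: [0.2453, -0.5719, 0.2953]
tool_rot: [-3.066, -0.629, 0.002]
contact_force: [0.4, -0.7, -0.0]
opening: 0.0856
1.55 [-1.2850972953331097, 0.02427380908665215, 1.536329377792793, 2.7713327733290068e-05, 1.5930885430275852, -0.1190293731646514] [0.2453164397180633, -0.5718546094230921, 0.29531650242050816] [-3.0656719472676905, -0.6289925138464579, 0.0015326982860207753]
```

```bash
cat > log.py <<'E'
from h import *; import json
from scipy.spatial.transform import Rotation as R
o=ctrl.get_obs(); open('log.txt','a').write(json.dumps([o['q'].tolist(),o['tool_pos'].tolist(),o['tool_rot'].tolist()])+'\n')
M=R.from_rotvec(o['tool_rot']).as_matrix()
print('grasp',(o['tool_pos']-ctrl.tcp_to_grasp*M[:,2]).round(4),'q',o['q'].round(3)); print(M.round(3))
E
python3 log.py
python3 -m creep '[[1,0.018,-0.041,0,0,0,7.73],[1,0.012,-0.043,0,0,0,7.73],[1,0.006,-0.045,0,0,0,7.73],[1,0.0175,-0.046,0,0,0,0],[1,0.0175,-0.046,0,0,0,0],[1,0.0175,-0.046,0,0,0,0],[1,0.0175,-0.046,0,0,0,0]]' ; python3 log.py
python3 -m creep '[[1,0.0175,-0.046,0,0,0,0],[1,0.0175,-0.046,0,0,0,0],[1,0.0175,-0.046,0,0,0,0],[1,0.0175,-0.046,0,0,0,0],[1,0.0175,-0.046,0,0,0,0],[1,0.0175,-0.046,0,0,0,0]]' ; python3 log.py
python3 -m creep '[[1,0,0,0,0,8,0],[1,0,0,0,0,8,0],[1,0,0,0,0,8,0]]'; python3 log.py
```

```text
grasp [ 0.2454 -0.5721  0.314 ] q [-1.285  0.024  1.536  0.     1.593 -0.119]
[[ 0.919  0.394 -0.003]
 [ 0.394 -0.919  0.012]
 [ 0.001 -0.012 -1.   ]]
t: 2.25
tool_pos: [0.3167, -0.2539, 0.3015]
tool_rot: [3.141, -0.002, 0.001]
contact_force: [1.0, 0.4, -0.6]
opening: 0.0853
grasp [ 0.3167 -0.2539  0.3202] q [-0.86  -0.537  1.99   0.     1.687  0.712]
[[ 1.    -0.001  0.001]
 [-0.001 -1.    -0.001]
 [ 0.001  0.001 -1.   ]]
t: 2.85
tool_pos: [0.4218, 0.0225, 0.3018]
tool_rot: [3.141, 0.001, 0.003]
contact_force: [0.4, -0.8, 0.2]
opening: 0.0856
grasp [0.4218 0.0225 0.3205] q [-0.123 -0.491  1.959 -0.     1.672  1.447]
[[ 1.     0.     0.002]
 [ 0.    -1.    -0.   ]
 [ 0.002  0.    -1.   ]]
t: 3.15
tool_pos: [0.4221, 0.0213, 0.3019]
tool_rot: [-3.071, -0.004, -0.661]
contact_force: [-0.7, 0.4, 0.5]
opening: 0.0856
grasp [0.4144 0.0213 0.3189] q [-0.175 -0.84   2.2    0.074  1.364  1.393]
[[ 0.911  0.003  0.411]
 [ 0.002 -1.     0.001]
 [ 0.411  0.    -0.911]]
```

```bash
cat > kin.py <<'E'
from h import *; import json
from scipy.spatial.transform import Rotation as R
def fk(P,q,s4=1):
    ax,ay,h,L2,a3,L3,a5,L6=P
    R1=R.from_euler('z',q[0]);R2=R1*R.from_euler('y',q[1]);R3=R2*R.from_euler('y',q[2]);R4=R3*R.from_euler('z',s4*q[3]);R5=R4*R.from_euler('y',q[4]);R6=R5*R.from_euler('z',q[5]+np.pi/2)
    return R1.apply([ax,ay,h])+R2.apply([0,0,L2])+R3.apply([a3,0,L3])+R5.apply([a5,0,L6]),R6
def load():
    D=[([-1.28503136e+00,5.33720651e-02,1.61430050e+00,1.80280296e-05,1.47600125e+00,-1.18991051e-01],[ 0.24595409,-0.57389009,0.23004971],[-3.07544451e+00,-6.31038336e-01,2.44031918e-04])]
    return D+[json.loads(l) for l in open('log.txt')]
def calib(s4=1):
    D=load(); s=least_squares(lambda P:np.concatenate([fk(P,q,s4)[0]-p for q,p,r in D]+[1e-3*(P-np.array([0,.074,.35,.4,0,.4,0,.25]))]),[0,.074,.35,.4,0,.4,0,.25])
    e=[np.linalg.norm(fk(s.x,q,s4)[0]-p) for q,p,r in D]; a=[(fk(s.x,q,s4)[1].inv()*R.from_rotvec(r)).magnitude() for q,p,r in D]
    return s.x,np.array(e),np.array(a)
LO=np.array([-3.01,-1.01,.06,-1.02,.09,-3.14]);HI=np.array([3.01,2.22,2.58,4.17,2.62,3.14])
def ik(P,p,Rt,q0,s4=1):
    f=lambda q:np.r_[(fk(P,q,s4)[0]-p)*10,(fk(P,q,s4)[1].inv()*Rt).as_rotvec()]
    s=least_squares(f,np.clip(q0,LO+.01,HI-.01),bounds=(LO,HI)); return s.x,np.linalg.norm(s.fun)
E
python3 - <<'E'
from kin import *
for s in(1,-1):
    P,e,a=calib(s); print(s,P.round(4),e.round(4),a.round(4))
E
```

```text
1 [ 0.      0.0742  0.238   0.4264  0.0957  0.6099 -0.      0.2795] [0. 0. 0. 0. 0.] [0. 0. 0. 0. 0.]
-1 [ 2.000e-04  8.190e-02  2.328e-01  4.220e-01  1.170e-01  6.038e-01
 -5.400e-03  2.487e-01] [0.0081 0.0076 0.0087 0.0086 0.031 ] [0.000e+00 1.000e-04 5.000e-04 3.000e-04 1.482e-01]
```

```bash
cat >> kin.py <<'E'
def tool(yaw,down,roll=0):  # tool z heading yaw, 'down' deg below horizontal, x up; roll about tool z
    return R.from_euler('z',yaw,True)*R.from_euler('y',down,True)*R.from_matrix(np.array([[0,0,1],[0,-1,0],[1,0,0]]).T.astype(float).T)*R.from_euler('z',roll,True)
def best(P,g,Rt,seeds,back=0):
    z=Rt.apply([0,0,1]); p=np.array(g)+z*(.0187-back); r=[ik(P,p,Rt,s) for s in seeds]; return min(r,key=lambda t:t[1]+(1e-3*np.abs(t[0]-seeds[0]).sum()))
E
cat > t.py <<'E'
from kin import *
P,_,_=calib(); q0=np.array(ctrl.get_obs()['q'])
print(tool(0,30).as_matrix().round(2))
S=[q0]+[np.array([y,-.5,2.,q4,1.2,q6]) for y in(-.3,.3) for q4 in(0,1.5,3.1) for q6 in (-1.5,0,1.5)]
for down in (20,30,40):
  for yaw in (-60,-30,0,30,60):
    q,e=best(P,[.511,.025,.04],tool(yaw,down),S); q2,e2=best(P,[.511,.025,.04],tool(yaw,down),[q]+S,.12)
    print(down,yaw,round(e,3),q.round(2),round(e2,3),q2.round(2))
E
python3 t.py
```

```text
[[ 0.5   0.    0.87]
 [ 0.   -1.    0.  ]
 [ 0.87  0.   -0.5 ]]
20 -60 0.365 [ 0.31  0.17  2.06 -1.02  1.18 -2.7 ] 0.235 [ 0.58  0.15  2.06 -1.02  1.41 -2.56]
20 -30 0.038 [ 0.22  0.04  2.44  4.17  0.8  -2.15] 0.286 [ 0.49 -0.01  2.58  4.17  1.13 -2.02]
20 0 0.026 [-0.18 -0.12  2.58  2.84  0.56 -1.37] 0.585 [ 0.44  0.05  2.58  4.17  1.2  -2.11]
20 30 0.0 [-0.55 -0.01  2.47  1.73  0.99 -0.85] 0.104 [-0.96 -0.26  2.58  1.31  1.35 -0.69]
20 60 0.0 [-0.62  0.23  2.2   1.27  1.37 -0.84] 0.0 [-0.88  0.13  2.2   1.08  1.57 -0.83]
30 -60 0.21 [ 0.29  0.12  2.11 -1.02  1.08 -2.74] 0.088 [ 0.55  0.03  2.12 -1.02  1.31 -2.64]
30 -30 0.134 [ 0.14 -0.08  2.48  4.17  0.58 -2.21] 0.144 [ 0.36 -0.61  2.58 -1.02  0.75  3.06]
30 0 0.0 [-0.17 -0.27  2.57  2.49  0.25 -1.02] 0.455 [-0.05 -0.81  2.58 -0.13  0.74  1.66]
30 30 0.0 [-0.5  -0.13  2.47  1.5   0.84 -0.59] 0.093 [-0.84 -0.51  2.58  1.12  1.24 -0.34]
30 60 0.0 [-0.58  0.12  2.21  1.14  1.25 -0.71] 0.0 [-0.82 -0.03  2.22  0.98  1.48 -0.68]
40 -60 0.052 [ 0.27  0.07  2.15 -1.02  1.   -2.76] 0.0 [ 0.49 -0.08  2.16 -0.95  1.23 -2.76]
40 -30 0.092 [ 0.11 -0.2   2.38 -1.02  0.49  3.01] 0.0 [ 0.34 -0.58  2.52 -0.95  0.8   2.99]
40 0 0.0 [-0.16 -0.32  2.52  1.    0.15  0.47] 0.246 [-0.15 -0.86  2.58  0.08  0.78  1.4 ]
40 30 0.0 [-0.43 -0.21  2.43  1.2   0.74 -0.26] 0.007 [-0.7  -0.69  2.58  0.93  1.11 -0.03]
40 60 0.0 [-0.52  0.04  2.21  0.99  1.15 -0.55] 0.0 [-0.73 -0.16  2.22  0.86  1.4  -0.51]
```

```bash
cat > t2.py <<'E'
from kin import *
P,_,_=calib(); q0=np.array(ctrl.get_obs()['q'])
S,D=calibration('scene'),calibration('side')
def fz(k,a,b):
    f=lambda X:np.concatenate([bbox(c,k,[X[0],X[1],0])-e for c,e in((S,a),(D,b))]); s=least_squares(f,[.5,0],loss='soft_l1'); print(k,s.x.round(4),s.fun.round(1))
fz('cup',[334,194,361,236],[312,218,337,252]);fz('jar',[417,256,473,314],[249,298,294,352]);fz('lid',[235,158,262,181],[338,141,364,164])
J=np.array([.5344,.291,.088])
def pourpose(yaw,down,phi,lipoff=-.022,lipz=.008,side=1):
    h=R.from_euler('z',yaw,True).apply([1,0,0]); d=R.from_euler('z',yaw-90*side,True).apply([1,0,0])
    f=np.radians(phi); c=np.sin(f)*d+[0,0,np.cos(f)]; e=np.cos(f)*d-[0,0,np.sin(f)]
    return J+lipoff*d+[0,0,lipz]-.036*c-.033*e, R.from_rotvec(h*f*side)*tool(yaw,down)
if __name__=='__main__':
  S0=[np.array([-.58,.12,2.2,1.14,1.25,-.7])]+[np.array([y,0,2.,q4,1.2,q6]) for y in(-.3,.3) for q4 in(0,1.2,3.1) for q6 in (-1.5,0,1.5)]
  for yaw in (30,45,60,75,90):
   for down in (20,27):
    g,_=best(P,[.511,.025,.038],tool(yaw,down),S0); out=[]
    b,e=best(P,[.511,.025,.038],tool(yaw,down),[g],.12);out.append(round(e,2))
    for side in(1,-1):
     q=g
     for X in (([.5,.05,.18],tool(yaw,down)),)+tuple(pourpose(yaw,down,p,side=side) for p in(0,20,40,60,80,100,115,130)):
      q,e=best(P,*X,[q]); out.append(round(e,2))
     out.append(q.round(2))
    print(yaw,down,out)
E
python3 t2.py
```

```text
cup [0.514 0.03 ] [-0.5 -0.8  1.8 -2.5 -3.4 -2.7 -0.2  2.1]
jar [0.5341 0.2901] [ 1.1 -0.8 -2.   1.   1.5 -0.3 -1.1  0.7]
lid [ 0.5452 -0.2994] [-2.6 -2.   1.2 -0.4 -3.2 -0.1  0.3  1. ]
30 20 [np.float64(0.1), np.float64(0.0), np.float64(0.0), np.float64(0.0), np.float64(0.0), np.float64(0.0), np.float64(0.0), np.float64(0.0), np.float64(0.0), np.float64(0.0), array([0.17, 0.26, 2.31, 2.51, 1.32, 1.  ]), np.float64(0.0), np.float64(0.0), np.float64(0.0), np.float64(0.0), np.float64(0.0), np.float64(0.0), np.float64(0.19), np.float64(0.35), np.float64(0.5), array([ 0.12, -0.08,  2.41,  2.49,  0.78, -3.14])]
30 27 [np.float64(0.1), np.float64(0.0), np.float64(0.0), np.float64(0.0), np.float64(0.0), np.float64(0.0), np.float64(0.0), np.float64(0.0), np.float64(0.0), np.float64(0.0), array([0.13, 0.34, 2.26, 2.41, 1.47, 1.01]), np.float64(0.0), np.float64(0.0), np.float64(0.0), np.float64(0.0), np.float64(0.0), np.float64(0.09), np.float64(0.28), np.float64(0.44), np.float64(0.6), array([ 0.13, -0.06,  2.41,  2.57,  0.82, -3.14])]
45 20 [np.float64(0.0), np.float64(0.0), np.float64(0.0),
[... 2699 characters left out ...]
oat64(0.0), array([-0.05,  0.56,  1.83,  1.49,  1.95,  1.44]), np.float64(0.0), np.float64(0.0), np.float64(0.0), np.float64(0.0), np.float64(0.0), np.float64(0.0), np.float64(0.0), np.float64(0.0), np.float64(0.01), array([-0.06,  0.44,  2.02,  1.87,  1.61, -3.14])]
90 27 [np.float64(0.0), np.float64(0.0), np.float64(0.0), np.float64(0.0), np.float64(0.0), np.float64(0.0), np.float64(0.0), np.float64(0.0), np.float64(0.0), np.float64(0.0), array([-0.03,  0.63,  1.76,  1.49,  2.06,  1.43]), np.float64(0.0), np.float64(0.0), np.float64(0.0), np.float64(0.0), np.float64(0.0), np.float64(0.0), np.float64(0.0), np.float64(0.0), np.float64(0.05), array([-0.04,  0.45,  2.05,  1.99,  1.61, -3.14])]
```

```bash
cat > plan.py <<'E'
from kin import *
def rows(p0,R0,p1,R1,n,grip,nd=4):
    w=(R0.inv()*R1).as_rotvec(); out=[]; Rc=R0; pc=np.array(p0,float)
    for i in range(n):
        pn=p0+(p1-p0)*(i+1)/n; s=Rc.inv().apply(pn-pc).round(nd); v=np.degrees(w/n).round(2)
        out.append([grip,*s.tolist(),*v.tolist()]); pc=pc+Rc.apply(s); Rc=Rc*R.from_rotvec(np.radians(v))
    return out,pc,Rc
def cur(): o=ctrl.get_obs(); return np.array(o['tool_pos']),R.from_rotvec(o['tool_rot'])
def show(p1,R1,n,grip,nd=4,p0=None,R0=None):
    if p0 is None: p0,R0=cur()
    o,p,r=rows(p0,R0,np.array(p1,float),R1,n,grip,nd); print(str(o).replace(' ','')); print('end err',(p-p1).round(4),(r.inv()*R1).magnitude().round(4)); return p,r
E
python3 -c "
from plan import *
show([.42,-.10,.17],tool(60,25),9,1)
P=calib()[0];print(ik(P,np.array([.42,-.10,.17]),tool(60,25),np.array([-.6,.1,2.2,1.1,1.25,-.7])))"
```

```text
[[1,-0.0063,0.0135,0.0132,4.77,4.1,-4.82],[1,-0.0083,0.0139,0.0116,4.77,4.1,-4.82],[1,-0.0102,0.014,0.0098,4.77,4.1,-4.82],[1,-0.0121,0.0138,0.0078,4.77,4.1,-4.82],[1,-0.0137,0.0132,0.0057,4.77,4.1,-4.82],[1,-0.0151,0.0125,0.0037,4.77,4.1,-4.82],[1,-0.0163,0.0114,0.0015,4.77,4.1,-4.82],[1,-0.0172,0.0099,-0.0006,4.77,4.1,-4.82],[1,-0.0179,0.0084,-0.0025,4.77,4.1,-4.82]]Traceback (most recent call last):
  File "<string>", line 3, in <module>
    show([.42,-.10,.17],tool(60,25),9,1)
    ~~~~^^^^^^^^^^^^^^^^^^^^^^^^^^^^^^^^
  File "plan.py", line 11, in show
    o,p,r=rows(p0,R0,np.array(p1,float),R1,n,grip,nd); print(str(o).replace(' ','')); print('end err',(p-p1).round(4),(r.inv()*R1).magnitude().round(4)); return p,r
                                                                                                                      ^^^^^^^^^^^^^^^^^^^^^^^^^^^^^^
AttributeError: 'float' object has no attribute 'round'
```

```bash
sed -i 's/(r.inv()\*R1).magnitude().round(4)/round(float((r.inv()*R1).magnitude()),4)/' plan.py
python3 -m creep '[[1,-0.0063,0.0135,0.0132,4.77,4.1,-4.82],[1,-0.0083,0.0139,0.0116,4.77,4.1,-4.82],[1,-0.0102,0.014,0.0098,4.77,4.1,-4.82],[1,-0.0121,0.0138,0.0078,4.77,4.1,-4.82],[1,-0.0137,0.0132,0.0057,4.77,4.1,-4.82],[1,-0.0151,0.0125,0.0037,4.77,4.1,-4.82],[1,-0.0163,0.0114,0.0015,4.77,4.1,-4.82],[1,-0.0172,0.0099,-0.0006,4.77,4.1,-4.82],[1,-0.0179,0.0084,-0.0025,4.77,4.1,-4.82],[1,0,0,0,0,0,0]]'
python3 log.py
python3 - <<'E'
from plan import *
W=calibration('wrist'); save('wrist','w1.png')
for n in('cup_mid','jar'):
  for r in models.search_frame('wrist',n)[:2]:
    e=r['extent']; print(n,np.round(e),round(r['conf'],2))
    k='cup' if n[0]=='c' else 'jar'; print(fit(k,[(W,e)],(.5,.1,0)))
print(np.round(-np.array(W['R']).T@W['t'],3))
show(np.array([.512,.028,.038])+(.0187-.10)*tool(60,25).apply([0,0,1]),tool(60,25),4,1)
E
```

```text
t: 4.15
tool_pos: [0.4067, -0.0935, 0.1726]
tool_rot: [-2.065, -1.043, -1.2]
contact_force: [-0.4, 1.6, 0.6]
opening: 0.0857
grasp [ 0.3979 -0.1074  0.1813] q [-1.017 -0.259  2.272  0.936  1.721 -0.535]
[[ 0.308  0.825  0.474]
 [ 0.355 -0.562  0.747]
 [ 0.883 -0.062 -0.466]]
cup_mid [402. 357. 419. 382.] 0.72
(array([ 0.86286304,  0.09493858, -1.13352767]), array([-1. ,  0.7,  0.9, -0.7]))
cup_mid [312. 174. 378. 262.] 0.62
(array([ 0.51176276,  0.02542714, -0.00074012]), array([-0.4,  0.3,  0.4, -0.3]))
jar [226.  75. 286. 147.] 0.61
(array([ 0.54719446,  0.31310357, -0.01218447]), array([ 0.7, -0.6, -0.8,  0.6]))
[ 0.361 -0.176  0.301]
[[1,-0.0134,0.007,0.0313,0.66,0.78,-1.03],[1,-0.0139,0.0072,0.031,0.66,0.78,-1.03],[1,-0.0145,0.0072,0.0307,0.66,0.78,-1.03],[1,-0.015,0.0073,0.0304,0.66,0.78,-1.03]]
end err [-0.  0.  0.] 0.0003
```

View pics/w1.png

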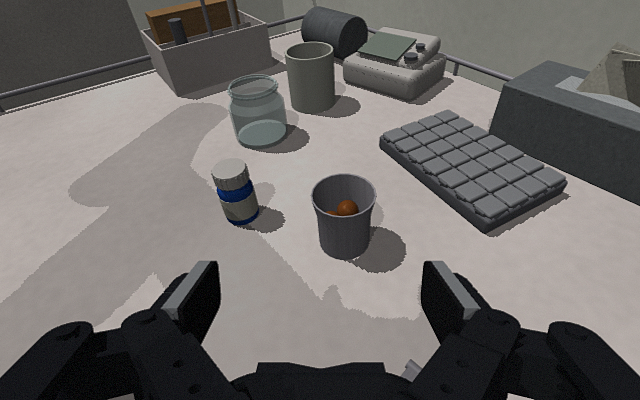

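The wrist view shows the cup at about (344,217), the jar at (258,110) and the bottle at (235,192). The fit puts the cup at (0.512, 0.025, 0), so I move in.

```bash

python3 -m creep '[[1,-0.0134,0.007,0.0313,0.66,0.78,-1.03],[1,-0.0139,0.0072,0.031,0.66,0.78,-1.03],[1,-0.0145,0.0072,0.0307,0.66,0.78,-1.03],[1,-0.015,0.0073,0.0304,0.66,0.78,-1.03],[1,0,0,0,0,0,0]]'
python3 log.py
python3 - <<'E'
from plan import *
W=calibration('wrist'); save('wrist','w2.png')
for r in models.search_frame('wrist','cup_mid')[:2]:
    e=r['extent']; print(np.round(e),round(r['conf'],2),fit('cup',[(W,e)],(.5,.03,0)))
show(np.array([.512,.026,.038])+(.0187)*tool(60,25).apply([0,0,1]),tool(60,25),4,1)
E
```

```text
t: 4.8
tool_pos: [0.4746, -0.0329, 0.0717]
tool_rot: [-1.966, -1.141, -1.251]
contact_force: [-0.9, 0.6, -0.1]
opening: 0.0857
grasp [ 0.4662 -0.0476  0.0797] q [-0.8    0.067  2.222  1.063  1.482 -0.758]
[[ 0.21   0.869  0.449]
 [ 0.367 -0.496  0.787]
 [ 0.906 -0.    -0.423]]
[269. 146. 373. 278.] 0.64 (array([ 0.51485834,  0.03422858, -0.00569632]), array([ 0.2, -0.2, -0.2,  0.2]))
[[1,-0.0007,0.0002,0.0247,-0.01,0.01,0.08],[1,-0.0007,0.0002,0.0247,-0.01,0.01,0.08],[1,-0.0007,0.0002,0.0247,-0.01,0.01,0.08],[1,-0.0007,0.0002,0.0247,-0.01,0.01,0.08]]
end err [-0. -0. -0.] 0.0003
```

```bash

python3 -m creep '[[1,-0.0007,0,0.027,0,0,0],[1,-0.0007,0,0.027,0,0,0],[1,-0.0007,0,0.027,0,0,0],[1,-0.0007,0,0.026,0,0,0],[1,0,0,0,0,0,0],[0,0,0,0,0,0,0],[0,0,0,0,0,0,0],[0,0,0,0,0,0,0],[0,0,0,0,0,0,0],[0,0,0,0,0,0,0]]' 60
python3 log.py
python3 -c "
from h import *
save('wrist','w3.png')"
```

```text
t: 5.9
tool_pos: [0.5237, 0.046, 0.0268]
tool_rot: [-1.966, -1.138, -1.26]
contact_force: [-3.6, -1.8, 6.6]
opening: 0.0563
grasp [0.5152 0.0313 0.0346] q [-0.585  0.194  2.2    1.226  1.297 -0.792]
[[ 0.208  0.866  0.455]
 [ 0.364 -0.5    0.786]
 [ 0.908  0.003 -0.419]]
```

View pics/w3.png

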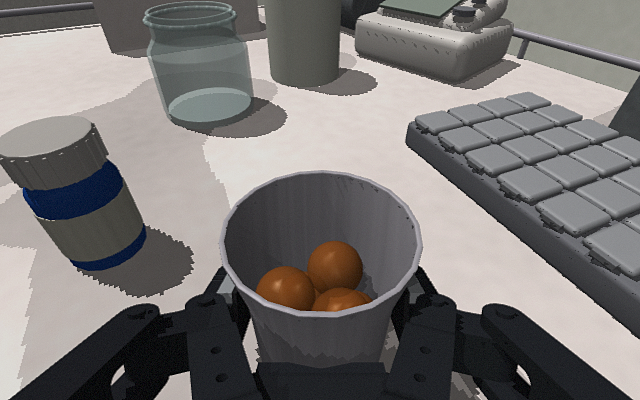

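The cup is held (opening 56 mm) and three sweets show, near (285,290), (335,265) and (345,300). The jar is at (200,65). I lift and refine the jar position.

```bash

python3 -m creep '[[0,0.018,0,-0.0084,0,0,0],[0,0.0363,0,-0.0168,0,0,0],[0,0.0363,0,-0.0168,0,0,0],[0,0.0363,0,-0.0168,0,0,0],[0,0,0,0,0,0,0]]'
python3 log.py
python3 - <<'E'
from plan import *
W=calibration('wrist'); save('wrist','w4.png')
for n in('cup_mid','jar'):
  for r in models.search_frame('wrist',n)[:2]:
    e=r['extent']; print(n,np.round(e),round(r['conf'],2)); k=n[:3]
    print(*fit(k,[(W,e)],(.53,.29,0) if k=='jar' else cur()[0]-[0,0,.04]))
p,Rt=cur(); c0=Rt.apply([.908,.003,-.419]); print(c0)
for d in(.0187,.0127): print('proj rim',[proj(W,p-d*Rt.apply([0,0,1])+c0*.038+.033*(np.cos(t)*Rt.apply([0,1,0])+np.sin(t)*np.cross(c0,Rt.apply([0,1,0])))).round(0).tolist() for t in(0,1.57,3.14,4.71)])
E
```

```text
t: 6.45
tool_pos: [0.5258, 0.0449, 0.171]
tool_rot: [-1.97, -1.147, -1.267]
contact_force: [1.5, -0.2, -0.7]
opening: 0.0562
grasp [0.5172 0.0303 0.1789] q [-0.584 -0.157  2.215  1.159  1.415 -0.482]
[[ 0.201  0.865  0.459]
 [ 0.371 -0.501  0.782]
 [ 0.907  0.014 -0.422]]
cup_mid [219. 169. 422. 365.] 0.95
[0.51853608 0.0313235  0.14355425] [ 1.9 -8.  -2.  24.2]
jar [184. 140. 262. 238.] 0.69
[ 0.54001017  0.2974245  -0.00686526] [-0.6  0.5  0.7 -0.5]
[0.00454946 0.00293394 1.00000235]
proj rim [[402.0, 231.0], [310.0, 175.0], [213.0, 230.0], [304.0, 316.0]]
proj rim [[398.0, 226.0], [310.0, 172.0], [218.0, 224.0], [305.0, 304.0]]
```

View pics/w4.png

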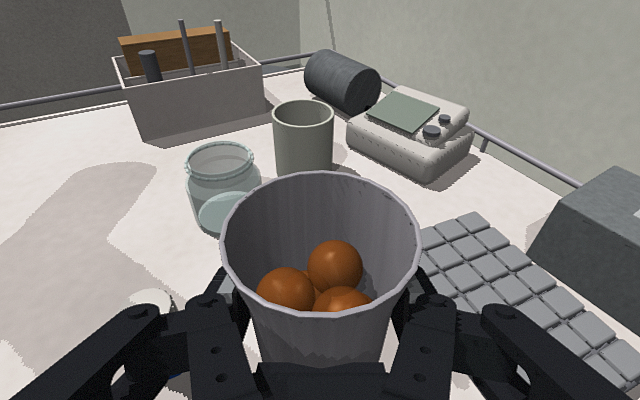

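The wrist view shows the jar at (222,190) with its mouth at (220,160), and the cup rim at (320,243). By my numbers, a purely sideways pour would bring the gripper's rear down near the small bottle. I'll search for a better heading and pour azimuth.

```bash
cat > t3.py <<'E'
from plan import *
J=np.array([.535,.293,.088]); P,_,_=calib()
def pp(psi,dl,phi,lipoff=-.022,lipz=.008,down=25):
    d=R.from_euler('z',psi-dl,True).apply([1,0,0]); k=np.cross([0,0,1],d); f=np.radians(phi)
    c=np.sin(f)*d+[0,0,np.cos(f)]; e=np.cos(f)*d-[0,0,np.sin(f)]
    return J+lipoff*d+[0,0,lipz]-.0375*c-.033*e, R.from_rotvec(k*f)*tool(psi,down)
def chk(psi,dl,phis=(60,80,100,115,130),q=None):
    q=np.array(ctrl.get_obs()['q']) if q is None else q; E=[];mz=9;mb=9
    for ph in phis:
        g,Rt=pp(psi,dl,ph); z=Rt.apply([0,0,1])
        q,e=best(P,g,Rt,[q]); E.append(round(float(e),2))
        for d in np.linspace(.05,.28,12):
            X=g-d*z; mz=min(mz,X[2]); 
            if X[2]<.15: mb=min(mb,np.hypot(*(X[:2]-[.435,.142])))
    return E,round(float(mz),3),round(float(mb),3),q.round(2)
if __name__=='__main__':
  for psi in(40,60,75,90,105):
    for dl in(90,70,50,30,0): print(psi,dl,*chk(psi,dl))
E
python3 t3.py
```

```text
40 90 [0.0, 0.0, 0.0, 0.0, 0.0] 0.069 0.018 [0.06 0.35 2.22 2.21 1.51 1.12]
40 70 [0.0, 0.0, 0.0, 0.0, 0.0] 0.13 0.079 [-0.05  0.36  2.    1.54  1.65  1.55]
40 50 [0.0, 0.0, 0.0, 0.0, 0.0] 0.142 0.131 [0.02 0.5  1.67 1.06 1.94 1.76]
40 30 [0.0, 0.0, 0.0, 0.0, 0.0] 0.15 9.0 [0.18 0.64 1.37 0.61 2.22 1.73]
40 0 [0.0, 0.0, 0.0, 0.0, 0.0] 0.156 9.0 [ 0.46  0.7   1.24 -0.29  2.31  1.27]
60 90 [0.0, 0.0, 0.0, 0.0, 0.0] 0.069 0.012 [-0.03  0.44  2.07  1.85  1.71  1.28]
60 70 [0.0, 0.0, 0.0, 0.0, 0.0] 0.13 0.09 [-0.03  0.5   1.79  1.32  1.9   1.58]
60 50 [0.0, 0.0, 0.0, 0.0, 0.0] 0.142 0.112 [0.09 0.63 1.48 0.87 2.16 1.67]
60 30 [0.0, 0.0, 0.0, 0.0, 0.0] 0.15 9.0 [0.27 0.72 1.26 0.33 2.36 1.48]
60 0 [0.0, 0.0, 0.0, 0.0, 0.0] 0.156 9.0 [ 0.54  0.66  1.3  -0.56  2.18  0.99]
75 90 [0.0, 0.0, 0.0, 0.0, 0.0] 0.069 0.052 [-0.05  0.52  1.94  1.65  1.86  1.36]
75 70 [0.0, 0.0, 0.0, 0.0, 0.0] 0.13 0.088 [0.01 0.6  1.64 1.18 2.07 1.58]
75 50 [0.0, 0.0, 0.0, 0.0, 0.0] 0.142 0.106 [0.16 0.71 1.35 0.7  2.32 1.55]
75 30 [0.0, 0.0, 0.0, 0.0, 0.0] 0.15 9.0 [0.34 0.75 1.2  0.07 2.42 1.23]
75 0 [0.0, 0.0, 0.0, 0.0, 0.0] 0.156 9.0 [ 0.6   0.61  1.38 -0.73  2.05  0.83]
90 90 [0.0, 0.0, 0.0, 0.0, 0.0] 0.069 0.083 [-0.03  0.61  1.79  1.49  2.02  1.43]
90 70 [0.0, 0.0, 0.0, 0.0, 0.0] 0.13 0.099 [0.07 0.7  1.49 1.04 2.25 1.55]
90 50 [0.0, 0.0, 0.0, 0.0, 0.0] 0.142 0.108 [0.23 0.77 1.25 0.49 2.45 1.38]
90 30 [0.0, 0.0, 0.0, 0.0, 0.0] 0.15 9.0 [ 0.41  0.77  1.18 -0.2   2.42  0.96]
90 0 [0.0, 0.0, 0.0, 0.0, 0.0] 0.156 9.0 [ 0.65  0.54  1.48 -0.86  1.89  0.71]
105 90 [0.0, 0.0, 0.0, 0.0, 0.0] 0.069 0.105 [0.01 0.7  1.63 1.35 2.19 1.47]
105 70 [0.0, 0.0, 0.0, 0.0, 0.0] 0.13 0.111 [0.13 0.78 1.35 0.88 2.41 1.48]
105 50 [0.0, 0.0, 0.0, 0.0, 0.0] 0.142 0.118 [0.3  0.82 1.17 0.21 2.53 1.12]
105 30 [0.0, 0.0, 0.0, 0.0, 0.0] 0.15 9.0 [ 0.48  0.76  1.2  -0.45  2.35  0.71]
105 0 [0.0, 0.0, 0.0, 0.0, 0.0] 0.156 9.0 [ 0.69  0.45  1.59 -0.98  1.71  0.62]
```

```bash
cat > t4.py <<'E'
from t3 import *
for dl in(60,50,40):
  for ph in(60,80,100,115,130):
    g,Rt=pp(60,dl,ph); m=9
    for s in(-1,1):
      for y in(.028,.046):
        for x in(-.012,.012):
          for z in(-.05,-.03,-.01,.01,.02):
            X=g+Rt.apply([x,s*y,z]); r=np.hypot(*(X-J)[:2])
            if r<.048: m=min(m,X[2])
    print(dl,ph,round(float(m),3),end='; ')
  print()
up=np.array([0,0,.05])
def tcp(X,off=0): return X[0]+X[1].apply([0,0,.0187])+off,X[1]
A=tcp(pp(60,50,60),up); B=tcp(pp(60,50,75))
p,r=show(*A,9,0); p,r=show(*B,3,0,p0=p,R0=r)
for ph in(60,): print(pp(60,50,ph)[0])
E
python3 t4.py
```

```text
60 60 0.062; 60 80 0.161; 60 100 0.11; 60 115 0.115; 60 130 0.117; 
50 60 0.064; 50 80 0.161; 50 100 0.114; 50 115 0.118; 50 130 0.118; 
40 60 9.0; 40 80 0.176; 40 100 0.118; 40 115 0.122; 40 130 0.119; 
[[0,0.0065,-0.0196,0.0194,2.16,-4.28,4.63],[0,0.0063,-0.0193,0.0196,2.16,-4.28,4.63],[0,0.0063,-0.0191,0.0199,2.16,-4.28,4.63],[0,0.0062,-0.0188,0.0202,2.16,-4.28,4.63],[0,0.0063,-0.0186,0.0204,2.16,-4.28,4.63],[0,0.0062,-0.0184,0.0206,2.16,-4.28,4.63],[0,0.0064,-0.018,0.0208,2.16,-4.28,4.63],[0,0.0065,-0.0178,0.0211,2.16,-4.28,4.63],[0,0.0066,-0.0175,0.0212,2.16,-4.28,4.63]]
end err [ 0.  0. -0.] 0.0004
[[0,-0.0024,0.0082,0.0088,1.62,-3.22,3.47],[0,-0.0015,0.0087,0.0086,1.62,-3.22,3.47],[0,-0.0004,0.0089,0.0084,1.62,-3.22,3.47]]
end err [ 0. -0. -0.] 0.0002
[0.46510233 0.28067516 0.10582884]
```

```bash

python3 -m creep '[[0,0.0065,-0.0196,0.0194,2.16,-4.28,4.63],[0,0.0063,-0.0193,0.0196,2.16,-4.28,4.63],[0,0.0063,-0.0191,0.0199,2.16,-4.28,4.63],[0,0.0062,-0.0188,0.0202,2.16,-4.28,4.63],[0,0.0063,-0.0186,0.0204,2.16,-4.28,4.63],[0,0.0062,-0.0184,0.0206,2.16,-4.28,4.63],[0,0.0064,-0.018,0.0208,2.16,-4.28,4.63],[0,0.0065,-0.0178,0.0211,2.16,-4.28,4.63],[0,0.0066,-0.0175,0.0212,2.16,-4.28,4.63],[0,0,0,0,0,0,0]]'
python3 log.py
cat > t5.py <<'E'
from t3 import *
def tcp(X,off=0): return X[0]+X[1].apply([0,0,.0187])+off,X[1]
p0,R0=cur(); A=tcp(pp(60,50,60),np.array([0,0,.05])); print('err',(p0-A[0]).round(4),(R0.inv()*A[1]).magnitude())
p,r=show(*tcp(pp(60,50,80)),5,0)
E
python3 t5.py
```

```text
t: 7.6
tool_pos: [0.4602, 0.2957, 0.1404]
tool_rot: [-2.26, -0.7, -0.008]
contact_force: [0.1, -1.2, -0.9]
opening: 0.056
grasp [0.4639 0.2832 0.1537] q [ 0.066 -0.006  1.975  0.759  1.439  0.826]
[[ 0.85   0.487 -0.201]
 [ 0.482 -0.564  0.671]
 [ 0.213 -0.667 -0.714]]
err [-0.0013  0.0025 -0.0021] 0.007658890764061851
[[0,-0.001,0.0046,0.0039,1.25,-2.5,2.76],[0,-0.0006,0.0047,0.0039,1.25,-2.5,2.76],[0,-0.0001,0.0049,0.0038,1.25,-2.5,2.76],[0,0.0002,0.0049,0.0037,1.25,-2.5,2.76],[0,0.0006,0.005,0.0035,1.25,-2.5,2.76]]
end err [ 0. -0. -0.] 0.0004
```

```bash

python3 -m creep '[[0,-0.001,0.0046,0.0039,1.25,-2.5,2.76],[0,-0.0006,0.0047,0.0039,1.25,-2.5,2.76],[0,-0.0001,0.0049,0.0038,1.25,-2.5,2.76],[0,0.0002,0.0049,0.0037,1.25,-2.5,2.76],[0,0.0006,0.005,0.0035,1.25,-2.5,2.76],[0,0,0,0,0,0,0]]'
python3 log.py
python3 - <<'E'
from t3 import *
p,Rt=cur(); g,_=pp(60,50,80); print('err g',(p-.0187*Rt.apply([0,0,1])-g).round(4))
A=get_image('scene')[:,:,::-1].copy();B=get_image('side')[:,:,::-1].copy()
for cam in('scene','side'):
    for r in models.search_frame(cam,'jar')[:1]: print(cam,r)
for im,c in((A,'scene'),(B,'side')):
    k=calibration(c)
    for t in np.linspace(0,6.28,24): u=proj(k,J+.035*np.array([np.cos(t),np.sin(t),0])); cv2.circle(im,tuple(int(v) for v in u.round()),0,(0,255,0),-1)
a=cv2.resize(A[190:330,360:500],None,fx=4,fy=4,interpolation=2)[:, :];b=cv2.resize(B[250:390,190:330],None,fx=4,fy=4,interpolation=2)
cv2.imwrite('pics/p5.png',cv2.resize(np.hstack([a,b]),(800,400)))
E
```

```text
t: 8.2
tool_pos: [0.4642, 0.2906, 0.1094]
tool_rot: [-2.247, -0.517, 0.385]
contact_force: [0.1, 0.8, -2.1]
opening: 0.0561
grasp [0.4722 0.2789 0.1215] q [0.068 0.216 1.83  0.72  1.615 1.021]
[[ 0.871  0.241 -0.427]
 [ 0.478 -0.611  0.631]
 [-0.109 -0.754 -0.648]]
err g [ 0.0008 -0.0029 -0.0004]
scene {'extent': [417.4, 253.9, 469.7, 313.8], 'conf': 0.97}
side {'extent': [247.6, 297.5, 292.7, 350.8], 'conf': 0.95}
```

View pics/p5.png

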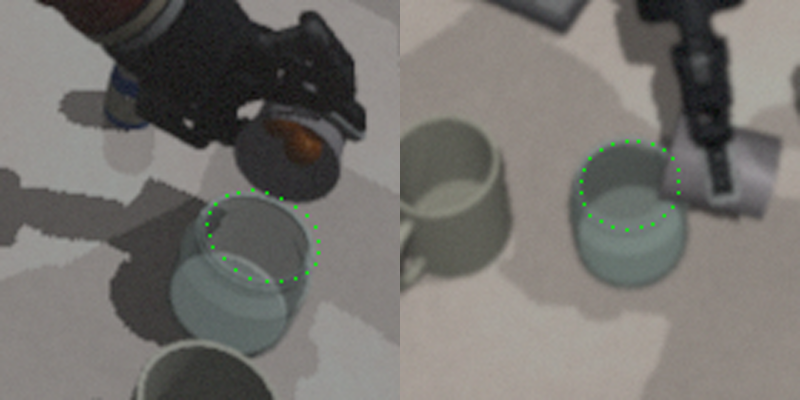

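```bash
python3 - <<'E'
from t3 import *
p,Rt=cur(); g=p-.0187*Rt.apply([0,0,1]); c=(R.from_matrix(pp(60,50,80)[1].as_matrix())*tool(60,25).inv()).apply([0,0,1]); 
for cam,o in(('scene',(360,190)),('side',(190,250))):
    k=calibration(cam); z=lambda X:((proj(k,X)-o)*4*400/560+(0 if cam=='scene' else np.array([400,0]))).round(0)
    m=g+.0375*c; u=np.cross(c,[0,0,1]);u/=np.linalg.norm(u);v=np.cross(c,u)
    pts=np.array([z(m+.033*(np.cos(t)*u+np.sin(t)*v)) for t in np.linspace(0,6.28,40)]); print(cam,'mouth bbox',pts.min(0),pts.max(0),'jar fit bbox')
E
python3 - <<'E'
from h import *
S,D=calibration('scene'),calibration('side')
a=np.array([[417,256,473,314],[417.4,253.9,469.7,313.8]]).mean(0);b=np.array([[249,298,294,352],[247.6,297.5,292.7,350.8]]).mean(0)
for o in([(S,a)],[(D,b)],[(S,a),(D,b)]): 
    s=least_squares(lambda X:np.concatenate([bbox(c,'jar',[X[0],X[1],0])-e for c,e in o]),[.53,.29]); print(s.x.round(4),s.fun.round(1))
E
```

```text
scene mouth bbox [236. 119.] [345. 206.] jar fit bbox
side mouth bbox [653. 107.] [678. 203.] jar fit bbox
[0.5331 0.2889] [ 0.7 -0.4 -0.6  0.4]
[0.5364 0.2895] [ 1.3 -0.6 -1.4  0.7]
[0.5349 0.2893] [ 0.3  0.3 -0.9  1.2  2.  -0.5 -0.7  0.8]
```

```bash
sed -i 's/J=np.array(\[.535,.293,.088\])/J=np.array([.535,.289,.088])/' t3.py
cat > t6.py <<'E'
from t3 import *
def tcp(X,off=0): return X[0]+X[1].apply([0,0,.0187])+off,X[1]
p,r=show(*tcp(pp(60,50,92)),4,0); p,r=show(*tcp(pp(60,50,106)),6,0,p0=p,R0=r);p,r=show(*tcp(pp(60,50,120)),6,0,p0=p,R0=r);p,r=show(*tcp(pp(60,50,135)),5,0,p0=p,R0=r)
E
python3 t6.py
```

```text
[[0,0.0002,-0.0011,-0.0016,1.0,-2.03,2.12],[0,0.0002,-0.0011,-0.0017,1.0,-2.03,2.12],[0,0.0,-0.0011,-0.0016,1.0,-2.03,2.12],[0,-0.0001,-0.0012,-0.0016,1.0,-2.03,2.12]]
end err [-0.  0.  0.] 0.0002
[[0,0.0006,-0.0013,-0.0015,0.75,-1.5,1.62],[0,0.0004,-0.0014,-0.0014,0.75,-1.5,1.62],[0,0.0004,-0.0013,-0.0015,0.75,-1.5,1.62],[0,0.0003,-0.0014,-0.0015,0.75,-1.5,1.62],[0,0.0003,-0.0015,-0.0014,0.75,-1.5,1.62],[0,0.0001,-0.0014,-0.0014,0.75,-1.5,1.62]]
end err [-0.0001 -0.     -0.    ] 0.0004
[[0,0.0006,-0.0013,-0.0015,0.76,-1.5,1.62],[0,0.0004,-0.0014,-0.0015,0.76,-1.5,1.62],[0,0.0004,-0.0014,-0.0014,0.76,-1.5,1.62],[0,0.0003,-0.0014,-0.0015,0.76,-1.5,1.62],[0,0.0003,-0.0014,-0.0014,0.76,-1.5,1.62],[0,0.0001,-0.0015,-0.0015,0.76,-1.5,1.62]]
end err [-0. -0.  0.] 0.0001
[[0,0.0007,-0.0017,-0.0019,0.97,-1.93,2.08],[0,0.0006,-0.0017,-0.0019,0.97,-1.93,2.08],[0,0.0005,-0.0018,-0.0018,0.97,-1.93,2.08],[0,0.0004,-0.0019,-0.0019,0.97,-1.93,2.08],[0,0.0002,-0.0019,-0.0018,0.97,-1.93,2.08]]
end err [ 0.      0.0001 -0.    ] 0.0003
```

```bash

python3 -m creep '[[0,0.0002,-0.0011,-0.0016,1,-2.03,2.12],[0,0.0002,-0.0011,-0.0016,1,-2.03,2.12],[0,0,-0.0011,-0.0016,1,-2.03,2.12],[0,0,-0.0012,-0.0016,1,-2.03,2.12],[0,0.0006,-0.0013,-0.0015,0.75,-1.5,1.62],[0,0.0004,-0.0014,-0.0014,0.75,-1.5,1.62],[0,0.0004,-0.0013,-0.0015,0.75,-1.5,1.62],[0,0.0003,-0.0014,-0.0015,0.75,-1.5,1.62],[0,0.0003,-0.0015,-0.0014,0.75,-1.5,1.62],[0,0.0001,-0.0014,-0.0014,0.75,-1.5,1.62],[0,0,0,0,0,0,0],[0,0,0,0,0,0,0]]'
python3 -m creep '[[0,0.0006,-0.0013,-0.0015,0.76,-1.5,1.62],[0,0.0004,-0.0014,-0.0015,0.76,-1.5,1.62],[0,0.0004,-0.0014,-0.0014,0.76,-1.5,1.62],[0,0.0003,-0.0014,-0.0015,0.76,-1.5,1.62],[0,0.0003,-0.0014,-0.0014,0.76,-1.5,1.62],[0,0.0001,-0.0015,-0.0015,0.76,-1.5,1.62],[0,0,0,0,0,0,0],[0,0,0,0,0,0,0]]'
python3 -m creep '[[0,0.0007,-0.0017,-0.0019,0.97,-1.93,2.08],[0,0.0006,-0.0017,-0.0019,0.97,-1.93,2.08],[0,0.0005,-0.0018,-0.0018,0.97,-1.93,2.08],[0,0.0004,-0.0019,-0.0019,0.97,-1.93,2.08],[0,0.0002,-0.0019,-0.0018,0.97,-1.93,2.08],[0,0,0,0,0,0,0],[0,0,0,0,0,0,0],[0,0,0,0,0,0,0],[0,0,0,0,0,0,0]]'
python3 log.py
python3 - <<'E'
from t3 import *
A=get_image('scene')[:,:,::-1];B=get_image('side')[:,:,::-1]
a=cv2.resize(A[190:330,360:500],(400,400),interpolation=2);b=cv2.resize(B[250:390,190:330],(400,400),interpolation=2)
cv2.imwrite('pics/p6.png',np.hstack([a,b]))
E
```

```text
t: 9.6
tool_pos: [0.4745, 0.2919, 0.1298]
tool_rot: [-2.14, -0.272, 0.897]
contact_force: [0.2, -0.4, -1.4]
opening: 0.0564
t: 10.4
tool_pos: [0.4837, 0.2934, 0.1378]
tool_rot: [-2.045, -0.132, 1.157]
contact_force: [-0.1, -0.4, -0.8]
opening: 0.0561
t: 11.3
tool_pos: [0.4953, 0.2956, 0.1443]
tool_rot: [-1.915, 0.02, 1.422]
contact_force: [-0.4, -0.1, -0.8]
opening: 0.0563
grasp [0.5107 0.2851 0.1465] q [0.089 0.663 1.453 0.905 2.211 1.737]
[[ 0.386 -0.421 -0.821]
 [ 0.397 -0.727  0.56 ]
 [-0.832 -0.542 -0.114]]
```

View pics/p6.png

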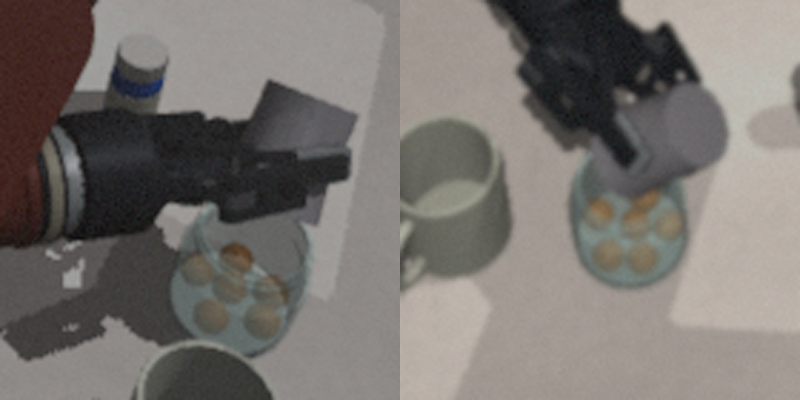

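All six sweets show in the jar: scene crop (197,268), (236,257), (230,288), (270,290), (211,317), (262,320). I return the cup.

```bash

python3 -m creep '[[0,-0.025,-0.0163,-0.0034,0,0,0],[0,-0.025,-0.0163,-0.0034,0,0,0],[0,0,0,0,0,0,0]]'
python3 - <<'E'
from plan import *
p,r=show(np.array([.515,.0305,.12])+.0187*tool(60,25).apply([0,0,1]),tool(60,25),17,0)
E
```

```text
t: 11.7
tool_pos: [0.4969, 0.2958, 0.2083]
tool_rot: [-1.918, 0.015, 1.415]
contact_force: [0.9, 0.4, -0.8]
opening: 0.0564
[[0,-0.0006,0.0132,-0.0089,-2.57,5.09,-5.49],[0,-0.0011,0.0134,-0.0083,-2.57,5.09,-5.49],[0,-0.0016,0.0137,-0.0079,-2.57,5.09,-5.49],[0,-0.0024,0.0138,-0.0074,-2.57,5.09,-5.49],[0,-0.003,0.0139,-0.007,-2.57,5.09,-5.49],[0,-0.0037,0.0139,-0.0067,-2.57,5.09,-5.49],[0,-0.0045,0.0138,-0.0064,-2.57,5.09,-5.49],[0,-0.0052,0.0137,-0.0063,-2.57,5.09,-5.49],[0,-0.006,0.0133,-0.0062,-2.57,5.09,-5.49],[0,-0.0066,0.013,-0.0061,-2.57,5.09,-5.49],[0,-0.0074,0.0127,-0.0061,-2.57,5.09,-5.49],[0,-0.008,0.0121,-0.0063,-2.57,5.09,-5.49],[0,-0.0086,0.0117,-0.0065,-2.57,5.09,-5.49],[0,-0.0091,0.0111,-0.0068,-2.57,5.09,-5.49],[0,-0.0095,0.0106,-0.0071,-2.57,5.09,-5.49],[0,-0.0098,0.0099,-0.0075,-2.57,5.09,-5.49],[0,-0.0101,0.0093,-0.008,-2.57,5.09,-5.49]]
end err [-0.  0. -0.] 0.001
```

```bash

python3 -m creep '[[0,-0.0006,0.0132,-0.0089,-2.57,5.09,-5.49],[0,-0.0011,0.0134,-0.0083,-2.57,5.09,-5.49],[0,-0.0016,0.0137,-0.0079,-2.57,5.09,-5.49],[0,-0.0024,0.0138,-0.0074,-2.57,5.09,-5.49],[0,-0.003,0.0139,-0.007,-2.57,5.09,-5.49],[0,-0.0037,0.0139,-0.0067,-2.57,5.09,-5.49],[0,-0.0045,0.0138,-0.0064,-2.57,5.09,-5.49],[0,-0.0052,0.0137,-0.0063,-2.57,5.09,-5.49],[0,-0.006,0.0133,-0.0062,-2.57,5.09,-5.49],[0,-0.0066,0.013,-0.0061,-2.57,5.09,-5.49],[0,-0.0074,0.0127,-0.0061,-2.57,5.09,-5.49],[0,-0.008,0.0121,-0.0063,-2.57,5.09,-5.49],[0,-0.0086,0.0117,-0.0065,-2.57,5.09,-5.49],[0,-0.0091,0.0111,-0.0068,-2.57,5.09,-5.49],[0,-0.0095,0.0106,-0.0071,-2.57,5.09,-5.49],[0,-0.0098,0.0099,-0.0075,-2.57,5.09,-5.49],[0,-0.0101,0.0093,-0.008,-2.57,5.09,-5.49],[0,0,0,0,0,0,0]]'
python3 log.py
python3 - <<'E'
from plan import *
p,r=show(np.array([.515,.0305,.038])+.0187*tool(60,25).apply([0,0,1]),tool(60,25),5,0)
print(ctrl.get_obs()['contact_force'])
E
```

```text
t: 13.5
tool_pos: [0.5185, 0.0445, 0.1046]
tool_rot: [-1.978, -1.128, -1.242]
contact_force: [-1.1, 1.3, -1.4]
opening: 0.056
grasp [0.5101 0.0298 0.1126] q [-0.592 -0.024  2.232  1.17   1.365 -0.598]
[[ 0.225  0.864  0.45 ]
 [ 0.365 -0.503  0.783]
 [ 0.903 -0.011 -0.429]]
[[0,-0.0132,0.001,0.0069,-0.02,0.08,-0.14],[0,-0.0132,0.0009,0.007,-0.02,0.08,-0.14],[0,-0.0132,0.0009,0.0069,-0.02,0.08,-0.14],[0,-0.0132,0.0008,0.0069,-0.02,0.08,-0.14],[0,-0.0132,0.0008,0.0069,-0.02,0.08,-0.14]]
end err [-0.      0.0001 -0.    ] 0.0003
[-1.10330554  1.30118684 -1.35455558]
```

```bash

python3 -m creep '[[0,-0.0132,0.001,0.0069,0,0.08,-0.14],[0,-0.0132,0.0009,0.007,0,0.08,-0.14],[0,-0.0132,0.0009,0.0069,0,0.08,-0.14],[0,-0.0132,0.0008,0.0069,0,0.08,-0.14],[0,-0.0066,0.0008,0.0035,0,0.08,-0.14],[0,0,0,0,0,0,0],[0,0,0,0,0,0,0]]'
python3 log.py
```

```text
t: 14.2
tool_pos: [0.5265, 0.0453, 0.0416]
tool_rot: [-1.965, -1.146, -1.258]
contact_force: [0.5, -0.3, -0.6]
opening: 0.0566
grasp [0.5181 0.0306 0.0495] q [-0.582  0.159  2.199  1.215  1.307 -0.759]
[[ 0.205  0.868  0.452]
 [ 0.369 -0.496  0.786]
 [ 0.907  0.006 -0.422]]
```

```bash

python3 -m creep '[[0,-0.0063,0,0.003,0,0,0],[0,-0.0054,0,0.0025,0,0,0],[0,-0.0009,0,0.0004,0,0,0],[0,0,0,0,0,0,0],[0,0,0,0,0,0,0]]'
python3 log.py
```

```text
t: 14.7
tool_pos: [0.5262, 0.0451, 0.027]
tool_rot: [-1.966, -1.146, -1.258]
contact_force: [-0.7, -0.3, 0.1]
opening: 0.0563
grasp [0.5178 0.0304 0.0349] q [-0.582  0.197  2.193  1.223  1.296 -0.791]
[[ 0.205  0.868  0.452]
 [ 0.369 -0.496  0.786]
 [ 0.906  0.006 -0.422]]
```

```bash

python3 -m creep '[[0,-0.0009,0,0.0004,0,0,0],[0,-0.0004,0,0.0002,0,0,0],[0,0,0,0,0,0,0]]'
python3 log.py
```

```text
t: 15.0
tool_pos: [0.5265, 0.0452, 0.0268]
tool_rot: [-1.963, -1.145, -1.26]
contact_force: [-2.3, -2.2, 5.9]
opening: 0.0564
grasp [0.5181 0.0305 0.0347] q [-0.583  0.2    2.192  1.225  1.298 -0.794]
[[ 0.203  0.869  0.452]
 [ 0.368 -0.495  0.787]
 [ 0.908  0.006 -0.42 ]]
```

```bash

python3 -m creep '[[1,0,0,0,0,0,0],[1,0,0,0,0,0,0],[1,0,0,0,0,0,0],[1,0,0,0,0,0,0],[1,0,0,0,0,0,0],[1,0,0,-0.015,0,0,0],[1,0,0,-0.03,0,0,0],[1,0,0,-0.04,0,0,0],[1,0,0,-0.04,0,0,0],[1,0,0,-0.02,0,0,0]]'
python3 log.py
python3 - <<'E'
from plan import *
p0,R0=cur()
down=R.from_euler('z',0,True)*R.from_matrix(np.diag([1.,-1,-1]))
P=calib()[0]; q=np.array(ctrl.get_obs()['q'])
T=np.array([.49,-.25,.28])
for yaw in(0,30,60,-30,90):
    Rd=R.from_euler('z',yaw,True)*R.from_matrix(np.diag([1.,-1,-1])); s,e=ik(P,T,Rd,q); s2,e2=ik(P,np.array([.535,.289,.2]),Rd,s); print(yaw,s.round(2),round(e,3),s2.round(2),round(e2,3),np.degrees((R0.inv()*Rd).magnitude()))
show(T,R.from_euler('z',30,True)*R.from_matrix(np.diag([1.,-1,-1])),10,1)
for r in models.search_frame('wrist','cup_mid')[:1]: print(r)
E
```

```text
t: 16.0
tool_pos: [0.4607, -0.0714, 0.0883]
tool_rot: [-1.968, -1.147, -1.26]
contact_force: [-0.1, -0.4, -0.4]
opening: 0.0853
grasp [ 0.4522 -0.086   0.0962] q [-0.885  0.05   2.199  1.013  1.553 -0.764]
[[ 0.204  0.867  0.454]
 [ 0.371 -0.498  0.784]
 [ 0.906  0.009 -0.423]]
0 [-0.61 -0.15  1.73  0.    1.56  0.96] 0.0 [0.37 0.03 1.69 0.   1.42 1.94] 0.0 86.41907770264359
30 [-0.61 -0.15  1.73 -0.    1.56  0.44] 0.0 [0.37 0.03 1.69 0.   1.42 1.42] 0.0 71.04134067373856
60 [-0.61 -0.15  1.73  0.    1.56 -0.08] 0.0 [0.37 0.03 1.69 0.   1.42 0.9 ] 0.0 64.97877789455089
-30 [-0.61 -0.15  1.73 -0.    1.56  1.49] 0.0 [0.37 0.03 1.69 0.   1.42 2.47] 0.0 107.09828602816133
90 [-0.61 -0.15  1.73  0.    1.56 -0.61] 0.0 [0.37 0.03 1.69 0.   1.42 0.37] 0.0 70.70784452052645
[[1,0.0113,0.0116,-0.0208,-1.66,-6.35,2.71],[1,0.0096,0.0117,-0.0216,-1.66,-6.35,2.71],[1,0.0077,0.012,-0.0222,-1.66,-6.35,2.71],[1,0.0057,0.0123,-0.0226,-1.66,-6.35,2.71],[1,0.0039,0.0127,-0.0228,-1.66,-6.35,2.71],[1,0.0019,0.0132,-0.0227,-1.66,-6.35,2.71],[1,0.0001,0.0139,-0.0224,-1.66,-6.35,2.71],[1,-0.0018,0.0145,-0.022,-1.66,-6.35,2.71],[1,-0.0034,0.0153,-0.0212,-1.66,-6.35,2.71],[1,-0.0049,0.016,-0.0203,-1.66,-6.35,2.71]]
end err [0.     0.0001 0.    ] 0.001
{'extent': [218.9, 169.3, 421.5, 365.1], 'conf': 0.95}
```

```bash

python3 -m creep '[[1,0.0113,0.0116,-0.0208,-1.66,-6.35,2.71],[1,0.0096,0.0117,-0.0216,-1.66,-6.35,2.71],[1,0.0077,0.012,-0.0222,-1.66,-6.35,2.71],[1,0.0057,0.0123,-0.0226,-1.66,-6.35,2.71],[1,0.0039,0.0127,-0.0228,-1.66,-6.35,2.71],[1,0.0019,0.0132,-0.0227,-1.66,-6.35,2.71],[1,0.0001,0.0139,-0.0224,-1.66,-6.35,2.71],[1,-0.0018,0.0145,-0.022,-1.66,-6.35,2.71],[1,-0.0034,0.0153,-0.0212,-1.66,-6.35,2.71],[1,-0.0049,0.016,-0.0203,-1.66,-6.35,2.71],[1,0,0,0,0,0,0]]'
python3 log.py
python3 - <<'E'
from plan import *
W=calibration('wrist'); im=get_image('wrist'); cv2.imwrite('pics/w7.png',im[:,:,::-1])
for r in models.search_frame('wrist','lid_grip')[:2]:
    e=r['extent']; print(np.round(e,1),round(r['conf'],2)); print(*fit('lid',[(W,e)],(.545,-.30,0)))
    print(least_squares(lambda X:bbox(W,'lid',[X[0],X[1],0])-e,[.54,-.3]).x.round(4))
S,D=calibration('scene'),calibration('side')
for c,K in(('scene',S),('side',D)):
    get_image(c)
    for n,k in(('lid_grip','lid'),('cup_mid','cup')):
        for r in models.search_frame(c,n)[:1]: print(c,n,np.round(r['extent'],1),round(r['conf'],2),least_squares(lambda X:bbox(K,k,[X[0],X[1],0])-r['extent'],[.54,0]).x.round(4))
E
```

```text
t: 17.15
tool_pos: [0.4936, -0.2476, 0.2813]
tool_rot: [3.032, 0.821, 0.004]
contact_force: [-0.3, 0.4, 0.5]
opening: 0.0854
grasp [ 0.4935 -0.2476  0.3   ] q [-0.601 -0.148  1.724  0.002  1.563  0.441]
[[ 0.863  0.504  0.003]
 [ 0.504 -0.863  0.   ]
 [ 0.002  0.001 -1.   ]]
[342.  117.5 412.8 187.1] 0.91
[ 5.43792016e-01 -2.99873899e-01  2.42165312e-04] [ 0.2 -0.2 -0.2  0.2]
[ 0.5438 -0.2999]
[ 38.    0.  144.3  51.4] 0.18
[ 0.49139524 -0.00416541  0.0701464 ] [ 2.1 -1.9 -3.2 46.1]
[0.4996 0.046 ]
scene lid_grip [238.  160.  262.8 176.8] 0.92 [ 0.5398 -0.2945]
scene cup_mid [332.2 193.8 359.5 233.2] 0.73 [0.5176 0.0264]
side lid_grip [338.4 142.8 365.5 167.2] 0.8 [ 0.5364 -0.294 ]
side cup_mid [310.2 216.5 334.7 253.9] 0.91 [0.514  0.0315]
```

View pics/w7.png

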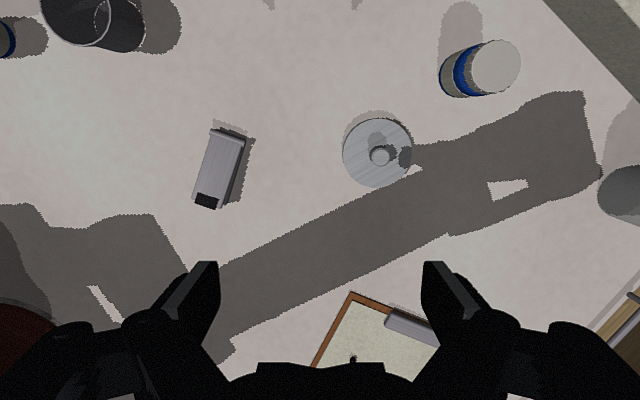

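The wrist view shows the lid at (377,152), the empty cup upright at (75,20), and the splitter and bottle in place. I'll grip the lid knob, then re-grip it at 90° so that it is centred on both axes.

```bash

python3 -m creep '[[1,0.003,0.0132,0.04,0,0,0],[1,0.003,0.0136,0.04,0,0,0],[1,0.003,0.0136,0.04,0,0,0],[1,0.003,0.0136,0.04,0,0,0],[1,0.004,0.0136,0.04,0,0,0],[1,0,0,0,0,0,0]]'
python3 log.py
python3 - <<'E'
from plan import *
W=calibration('wrist'); im=get_image('wrist'); cv2.imwrite('pics/w8.png',im[:,:,::-1])
for r in models.search_frame('wrist','lid_grip')[:1]:
    e=r['extent']; print(np.round(e,1),round(r['conf'],2)); print(*fit('lid',[(W,e)],(.545,-.30,0)))
E
```

```text
t: 18.15
tool_pos: [0.534, -0.2954, 0.0698]
tool_rot: [-3.02, -0.811, 0.015]
contact_force: [-0.5, 0.7, -0.6]
opening: 0.0857
grasp [ 0.5342 -0.2956  0.0885] q [-0.628  0.178  1.76   0.002  1.221  0.418]
[[ 0.865  0.501 -0.013]
 [ 0.501 -0.865  0.011]
 [-0.005 -0.016 -1.   ]]
[267.8 144.3 403.7 277.8] 0.72
[ 0.54412514 -0.30073036 -0.00086743] [-0.3  0.4  0.3 -0.4]
```

View pics/w8.png

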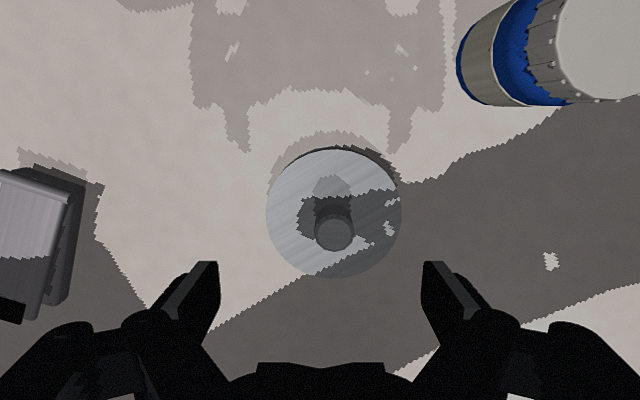

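Lid at (334,212), knob at (334,230), which is a bit ahead and right of the tool. I correct and close.

```bash

python3 -m creep '[[1,0.006,0.0075,0.01,0,0,0],[1,0,0,0.02,0,0,0],[1,0,0,0.016,0,0,0],[1,0,0,0,0,0,0],[1,0,0,0,0,0,0]]' 30
python3 log.py
```

```text
t: 18.75
tool_pos: [0.5472, -0.3009, 0.0329]
tool_rot: [-3.031, -0.816, 0.0]
contact_force: [0.0, 0.1, -0.4]
opening: 0.0853
grasp [ 0.5472 -0.301   0.0516] q [-0.623  0.248  1.748  0.002  1.148  0.422]
[[ 0.865  0.502 -0.001]
 [ 0.502 -0.865  0.003]
 [ 0.    -0.003 -1.   ]]
```

```bash

python3 -m creep '[[1,-0.002,0,0.012,0,0,0],[1,0,0,0,0,0,0],[0,0,0,0,0,0,0],[0,0,0,0,0,0,0],[0,0,0,0,0,0,0],[0,0,0,0,0,0,0],[0,0,0,0,0,0,0],[0,0,0,0,0,0,0],[0,0,0,0,0,0,0]]' 30
python3 log.py
```

```text
t: 19.65
tool_pos: [0.5455, -0.302, 0.0203]
tool_rot: [-3.031, -0.816, 0.001]
contact_force: [-0.9, 0.3, 2.4]
opening: 0.0207
grasp [ 0.5456 -0.302   0.039 ] q [-0.626  0.264  1.754  0.002  1.127  0.419]
[[ 0.865  0.502 -0.001]
 [ 0.502 -0.865  0.003]
 [ 0.    -0.003 -1.   ]]
```

```bash

python3 -m creep '[[0.6,0,0,0,0,0,0],[0.6,0,0,0,0,0,0],[0.6,0,0,0,0,0,0],[0.6,0,0,0,0,0,-8.2],[0.6,0,0,0,0,0,-8.2],[0.6,0,0,0,0,0,-8.2],[0.6,0,0,0,0,0,-8.2],[0.6,0,0,0,0,0,-8.2],[0.6,0,0,0,0,0,-8.2],[0.6,0,0,0,0,0,-8.2],[0.6,0,0,0,0,0,-8.2],[0.6,0,0,0,0,0,-8.2],[0.6,0,0,0,0,0,-8.2],[0.6,0,0,0,0,0,-8],[0.6,0,0,0,0,0,0]]' 30
python3 log.py
python3 -m creep '[[0,0,0,0,0,0,0],[0,0,0,0,0,0,0],[0,0,0,0,0,0,0],[0,0,0,0,0,0,0],[0,0,0,0,0,0,0]]' 40
python3 log.py
```

```text
t: 21.15
tool_pos: [0.5452, -0.3018, 0.0197]
tool_rot: [-1.567, -2.719, -0.003]
contact_force: [0.2, 0.5, 0.5]
opening: 0.0513
grasp [ 0.5452 -0.3019  0.0384] q [-0.626  0.264  1.754  0.002  1.126 -1.152]
[[-0.502  0.865 -0.002]
 [ 0.865  0.502  0.003]
 [ 0.004 -0.    -1.   ]]
t: 21.65
tool_pos: [0.5454, -0.3019, 0.02]
tool_rot: [-1.567, -2.72, -0.003]
contact_force: [0.2, -0.3, 1.1]
opening: 0.0207
grasp [ 0.5454 -0.302   0.0387] q [-0.626  0.264  1.754  0.002  1.126 -1.152]
[[-0.502  0.865 -0.002]
 [ 0.865  0.502  0.003]
 [ 0.003  0.    -1.   ]]
```

```bash

python3 -m creep '[[0,0,0,-0.03,0,0,0],[0,0,0,-0.05,0,0,0],[0,0,0,-0.05,0,0,0],[0,0,0,-0.05,0,0,0],[0,0.0345,0.0239,-0.01,0,0,0],[0,0.0345,0.0239,-0.01,0,0,0],[0,0.0345,0.0239,0,0,0,0],[0,0.0345,0.0239,0,0,0,0],[0,0.0345,0.0239,0,0,0,0],[0,0.0345,0.0239,0,0,0,0],[0,0.0345,0.0239,0,0,0,0],[0,0.0345,0.0239,0,0,0,0],[0,0.0345,0.0239,0,0,0,0],[0,0.0345,0.0239,0,0,0,0],[0,0.0345,0.0239,0,0,0,0],[0,0.0345,0.0239,0,0,0,0],[0,0,0,0,0,0,0],[0,0,0,0,0,0,0]]' 60
python3 log.py
python3 - <<'E'
from plan import *
W=calibration('wrist'); im=get_image('wrist'); cv2.imwrite('pics/w9.png',im[:,:,::-1])
for r in models.search_frame('wrist','jar')[:2]:
    e=r['extent']; print(np.round(e,1),round(r['conf'],2)); print(*fit('jar',[(W,e)],(.535,.29,0)), least_squares(lambda X:bbox(W,'jar',[X[0],X[1],0])-e,[.54,.29]).x.round(4))
p,Rt=cur(); L=p+np.array([0,0,.0187-.037-.002]); print('lid bbox pred',bbox(W,'lid',L).round(1))
for r in models.search_frame('wrist','lid_grip')[:2]: print(r)
E
```

```text
t: 23.45
tool_pos: [0.5855, 0.2003, 0.2208]
tool_rot: [-1.564, -2.721, -0.001]
contact_force: [-0.3, -0.6, -0.6]
opening: 0.0201
grasp [0.5855 0.2002 0.2395] q [ 0.208  0.046  1.638  0.003  1.46  -0.32 ]
[[-0.503  0.864 -0.003]
 [ 0.864  0.503  0.002]
 [ 0.004 -0.001 -1.   ]]
[272.9  10.8 378.1 120.9] 0.69
[5.39251427e-01 2.88481921e-01 3.63539958e-04] [ 1.  -0.7 -1.   1. ] [0.5392 0.2886]
[311.1  60.4 334.9  90.3] 0.39
[ 0.50708766  0.35310214 -0.91066639] [-0.9  0.8  0.9 -0.9] [0.5428 0.2783]
lid bbox pred [230.9 169.6 407.1 337.2]
{'extent': [233.5, 170.7, 409.1, 339.2], 'conf': 0.95}
{'extent': [273.0, 11.5, 379.4, 119.7], 'conf': 0.59}
```

View pics/w9.png

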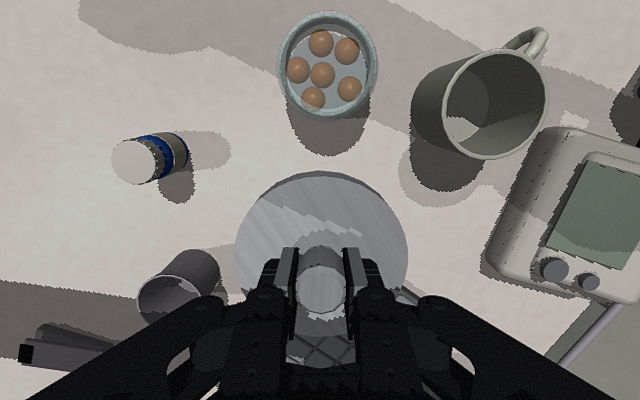

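The wrist view shows all six sweets inside the jar (mouth at (328,63)), the lid held level at (321,255), and the cup standing upright at (178,290). I move over the jar.

```bash

python3 -m creep '[[0,0.034,0.001,0,0,0,0],[0,0.034,0.001,0,0,0,0],[0,0.033,0,0.02,0,0,0],[0,0,0,0.04,0,0,0],[0,0,0,0.03,0,0,0],[0,0,0,0,0,0,0],[0,0,0,0,0,0,0]]' 60
python3 log.py
cat > cmp.py <<'E'
from plan import *
import sys
p,Rt=cur(); L=p+np.array([0,0,-.020]); J=np.array([.537,.2888,0])
ims=[]
for cam,o in(('scene',(375,170)),('side',(205,250))):
    k=calibration(cam); im=get_image(cam)[:,:,::-1]
    for n,kk,X in(('lid_grip','lid',L),('jar','jar',J)):
        r=models.search_frame(cam,n)[:1]; print(cam,n,'pred',bbox(k,kk,X).round(1),[np.round(a['extent'],1) for a in r])
    z=cv2.resize(im[o[1]:o[1]+130,o[0]:o[0]+130],(400,400),interpolation=cv2.INTER_CUBIC); 
    for a,ps in(('lid',[(L,.0415,0),(L,.0415,.015)]),('jar',[(J,.038,.082),(J,.043,.03)])):
        for X,rr,h in ps:
            for t in np.linspace(0,6.28,40): u=(proj(k,X+[rr*np.cos(t),rr*np.sin(t),h])-o)*400/130; cv2.circle(z,tuple(int(v) for v in u.round()),1,(0,0,255) if a=='lid' else (0,255,0),-1)
    ims.append(z)
cv2.imwrite('pics/'+sys.argv[1],np.hstack(ims))
E
python3 cmp.py c10.png
```

```text
t: 24.3
tool_pos: [0.537, 0.2872, 0.1319]
tool_rot: [-1.568, -2.718, -0.002]
contact_force: [-0.2, 0.7, 0.5]
opening: 0.0204
grasp [0.5371 0.2872 0.1506] q [ 0.367  0.096  1.738  0.004  1.309 -0.158]
[[-0.501  0.866 -0.002]
 [ 0.866  0.501  0.003]
 [ 0.004 -0.001 -1.   ]]
scene lid_grip pred [427.8 240.  478.1 283.2] [array([429.7, 244.3, 476.8, 281.8])]
scene jar pred [416.8 255.8 469.7 315.7] [array([417.7, 265.4, 468.4, 314. ])]
side lid_grip pred [247.9 283.1 290.7 324.2] [array([247.5, 283.6, 291.8, 322. ])]
side jar pred [249.5 296.8 291.8 351.7] [array([249.1, 313.1, 292.7, 350.7])]
```

View pics/c10.png

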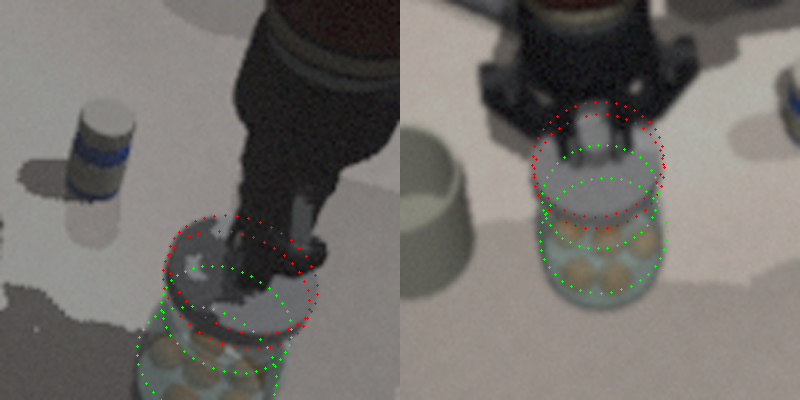

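The two views show the lid centred over the jar, agreeing to about 1 mm: side lid 269.7 px against jar 270.9 px, matching the predicted offsets. I lower it.

```bash

python3 -m creep '[[0,0.0005,0.0002,0.012,0,0,0],[0,0,0,0.01,0,0,0],[0,0,0,0.004,0,0,0],[0,0,0,0,0,0,0],[0,0,0,0,0,0,0]]' 80
python3 log.py
python3 -m creep '[[0,0,0,0.001,0,0,0],[0,0,0,0.001,0,0,0],[0,0,0,0,0,0,0]]'
```

```text
t: 25.1
tool_pos: [0.5366, 0.2888, 0.1054]
tool_rot: [-1.566, -2.719, -0.002]
contact_force: [0.5, 0.5, -0.4]
opening: 0.0196
grasp [0.5366 0.2888 0.1241] q [ 0.37   0.124  1.755  0.004  1.264 -0.157]
[[-0.502  0.865 -0.002]
 [ 0.865  0.502  0.003]
 [ 0.004 -0.001 -1.   ]]
t: 25.4
tool_pos: [0.5368, 0.2889, 0.1038]
tool_rot: [-1.566, -2.72, -0.003]
contact_force: [1.0, 0.8, -0.9]
opening: 0.0196
```

```bash

python3 -m creep '[[0,0,0,0.001,0,0,0],[0,0,0,0,0,0,0]]'
python3 -m creep '[[0,0,0,0.001,0,0,0],[0,0,0,0,0,0,0]]'
python3 -m creep '[[0,0,0,0.0005,0,0,0],[0,0,0,0,0,0,0]]';python3 -c "
from h import *; print(ctrl.get_obs()['wrist_torque'].round(3))"
```

```text
t: 25.6
tool_pos: [0.537, 0.289, 0.1031]
tool_rot: [-1.567, -2.72, -0.004]
contact_force: [1.8, 1.6, 0.1]
opening: 0.0197
t: 25.8
tool_pos: [0.5374, 0.2891, 0.1027]
tool_rot: [-1.567, -2.721, -0.005]
contact_force: [2.3, 0.2, 2.8]
opening: 0.0197
t: 26.0
tool_pos: [0.5376, 0.2892, 0.1023]
tool_rot: [-1.567, -2.721, -0.006]
contact_force: [1.5, 1.6, 5.9]
opening: 0.0195
[ 0.397 -0.54  -0.044]
```

```bash

python3 -m creep '[[0,0.0001,0.0006,0.0005,0,0,0],[0,0,0,0,0,0,0]]'
python3 -m creep '[[0,0,0.0003,0.0006,0,0,0],[0,0,0,0,0,0,0]]'
python3 -m creep '[[0,0,0,0.0006,0,0,0],[0,0,0,0,0,0,0]]'
```

```text
t: 26.2
tool_pos: [0.5381, 0.2898, 0.1018]
tool_rot: [-1.567, -2.721, -0.007]
contact_force: [3.9, 2.1, 4.9]
opening: 0.0197
t: 26.4
tool_pos: [0.5385, 0.2899, 0.1014]
tool_rot: [-1.567, -2.721, -0.007]
contact_force: [2.4, 1.7, 5.4]
opening: 0.0195
t: 26.6
tool_pos: [0.5385, 0.2899, 0.101]
tool_rot: [-1.567, -2.721, -0.007]
contact_force: [2.3, 1.4, 6.2]
opening: 0.0193
```

```bash

python3 -m creep '[[0,0,0,0.001,0,0,0],[0,0,0,0,0,0,0]]'
python3 -m creep '[[0,0,0,0.001,0,0,0],[0,0,0,0,0,0,0]]'
python3 log.py
```

```text
t: 26.8
tool_pos: [0.5374, 0.2894, 0.0986]
tool_rot: [-1.566, -2.72, -0.003]
contact_force: [1.2, -0.5, -4.7]
opening: 0.0194
t: 27.0
tool_pos: [0.5368, 0.2892, 0.0965]
tool_rot: [-1.566, -2.719, -0.001]
contact_force: [1.7, 1.9, -0.2]
opening: 0.0192
grasp [0.5369 0.2891 0.1152] q [ 0.37   0.136  1.758  0.004  1.25  -0.157]
[[-0.502  0.865 -0.003]
 [ 0.865  0.502  0.003]
 [ 0.004 -0.002 -1.   ]]
```

The force dropped sharply, which is the click. I press on until the lid is firmly home.

```bash

python3 -m creep '[[0,0,0,0.001,0,0,0],[0,0,0,0,0,0,0]]'
python3 -m creep '[[0,0,0,0.001,0,0,0],[0,0,0,0,0,0,0]]'
python3 -m creep '[[0,0,0,0.001,0,0,0],[0,0,0,0,0,0,0]]'
```

```text
t: 27.2
tool_pos: [0.5372, 0.2893, 0.0961]
tool_rot: [-1.566, -2.719, -0.002]
contact_force: [1.4, 2.0, 0.3]
opening: 0.0194
t: 27.4
tool_pos: [0.5375, 0.2895, 0.0957]
tool_rot: [-1.566, -2.72, -0.004]
contact_force: [2.8, 2.1, 1.7]
opening: 0.0195
t: 27.6
tool_pos: [0.5379, 0.2898, 0.0953]
tool_rot: [-1.566, -2.72, -0.005]
contact_force: [1.9, 2.4, 3.8]
opening: 0.0191
```

```bash

python3 -m creep '[[0,0,0,0.0015,0,0,0],[0,0,0,0.0015,0,0,0],[0,0,0,0,0,0,0],[0,0,0,0,0,0,0]]'
python3 -m creep '[[0,0,0,0.0015,0,0,0],[0,0,0,0.0015,0,0,0],[0,0,0,0,0,0,0],[0,0,0,0,0,0,0]]'
python3 log.py
```

```text
t: 28.0
tool_pos: [0.5381, 0.2903, 0.0951]
tool_rot: [-1.566, -2.72, -0.006]
contact_force: [-3.4, 1.6, 15.1]
opening: 0.019
t: 28.4
tool_pos: [0.5383, 0.2903, 0.095]
tool_rot: [-1.566, -2.72, -0.005]
contact_force: [-11.2, -1.6, 28.2]
opening: 0.0196
grasp [0.5383 0.2903 0.1137] q [ 0.371  0.14   1.756  0.004  1.245 -0.156]
[[-0.502  0.865 -0.001]
 [ 0.865  0.502  0.004]
 [ 0.004  0.001 -1.   ]]
```

```bash

python3 -m creep '[[0,0,0,-0.0015,0,0,0],[0,0,0,-0.0015,0,0,0],[0,0,0,0,0,0,0],[0,0,0,0,0,0,0]]'
python3 - <<'E'
from plan import *
p,Rt=cur(); ims=[]
for cam,o in(('scene',(300,150)),('side',(170,180))):
    k=calibration(cam); im=get_image(cam)[:,:,::-1]; ims.append(cv2.resize(im[o[1]:o[1]+200,o[0]:o[0]+200],(400,400),interpolation=cv2.INTER_CUBIC))
    L=p+[0,0,-.020]
    for n,kk,X in(('lid_grip','lid',L),('jar','jar',[p[0],p[1],0]),('cup_mid','cup',[.516,.03,0])):
        print(cam,n,bbox(k,kk,X).round(1),[np.round(a['extent'],1) for a in models.search_frame(cam,n)[:1]])
cv2.imwrite('pics/f11.png',np.hstack(ims)); o=ctrl.get_obs(); print(o['contact_force'].round(1),o['t'],o['tool_pos'].round(4))
E
```

```text
t: 28.8
tool_pos: [0.5381, 0.2903, 0.0951]
tool_rot: [-1.566, -2.72, -0.006]
contact_force: [-3.4, 2.1, 15.5]
opening: 0.0193
scene lid_grip [425.1 253.1 473.4 295.8] [array([426.2, 254.3, 471. , 292.6])]
scene jar [417.1 256.5 470.1 316.5] [array([415.8, 277.4, 472.3, 314. ])]
scene cup_mid [332.9 193.6 362.3 234. ] [array([330.4, 196.5, 359.9, 234.7])]
side lid_grip [248.2 293.9 289.9 334.4] [array([248.2, 293.7, 291.7, 333.8])]
side jar [248.7 297.2 291.1 352.1] [array([250.5, 324.5, 292.1, 350.4])]
side cup_mid [307.8 215.  335.9 253.9] []
[-3.6  1.3 15.5] 29.2 [0.5381 0.2903 0.0951]
```

View pics/f11.png

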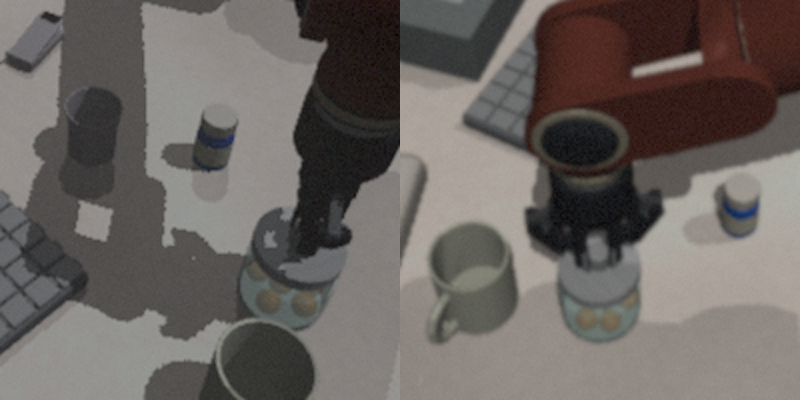

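The lid sits level on the jar with the sweets inside (scene crop (292,268)), and the cup stands upright at (94,125). It is pressed with a steady 15.5 N at the home height, so I hand in.

```bash
python3 -c "
from station import finish_job; print(finish_job())"
```

```text
the job is handed in; nothing more can be done
None
```

I carried out the whole task in the order asked and handed the job in at about 29 s, with the gripper still pressing down on the closed lid.

**What I did**
- I gripped the cup from the side, tipped all six sweets into the jar and stood the empty cup upright back near its original spot.
- I centred the lid in the gripper with two grips at 90° to each other, then set it on the jar and pressed it straight down.

**What the last checks showed**
- **Sweets:** I counted six in the jar from the wrist camera before the lid went on.
- **Click:** the push built up to about 6 N in the readings, a little below the stated 8 to 12 N. Then the force dropped sharply as the lid came down.
- **Lid home:** it stopped firmly at a tool height of 0.095 m, which matches the expected home height.
- **Final push:** about 15.5 N, steady.
- **Bystanders:** the mug, small pill bottle and splitter, and the part of the organizer in view, look unmoved in the last picture. The larger bottle was last seen in place just before I gripped the lid.

**What disagreed or went less cleanly**
- While seating the lid, the push briefly reached 28 N with about 11 N sideways, so I eased it back.
- The camera estimates of the lid's position differed by up to about 8 mm. I relied on the double grip for centring instead.
- In the last side picture the network did not report the cup, which looked hidden by the arm there. The scene picture shows it upright.

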